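# Sort shaft pins by their hidden foot and close the magazine

### The arm

A 6-joint arm with a two-finger parallel gripper is mounted at the origin on the work surface. World frame = base frame: x ahead of the robot, y to its left, z up, the work surface at z = 0. Lengths are in mm, angles in rad, forces in N, time in s.
With the tool pointing down it reaches from about 375 to 975 mm from the base axis. Payload 3.8 kg.
Tool frame: the origin (TCP) lies midway between the tips of the shut fingers; the grasp point (between the pads) lies robot.hold_point_z behind it (robot.hold_point_z is the distance from the TCP to the grasp point, in mm); z points along the fingers, x is the direction in which the jaws open and shut, and the axes are right-handed (so a half turn about z gives the same grasp; the last joint's range is limited). The gripper opens to 88 mm and grips with 3 to 60 N. Pads are 18 mm wide; open, the fingers measure 123 mm over their backs; the gripper's body (75 mm by 187 mm) begins 45 mm behind the grasp point.
Start: joints at [1.177, 0.264, 1.604, -0, 1.274, -0.037], TCP at [235.76, 632.484, 238.706] pointing down, gripper open.
Joint ranges: [-2.63, 2.63], [-0.94, 2.18], [0.31, 2.57], [-1.31, 4.45], [0, 2.66], [-2.55, 2.55]. Speed limits (rad/s): [2.57, 2.57, 3.14, 3.14, 3.14, 3.14].

### API

Orientations are given as a unit quaternion [w, x, y, z].
In Python, from station import robot gives the robot as it stands. The module is installed in compiled form; this text tells all that it offers.
- The arm moves only by the tool play_rows, never from a script. Its arguments are lists of equal length, an entry for each row: "hand": the closure in counts, from 0 (fully open) to 255 (shut); "translation": the shift along the world's x, y, z in m, a list of three; "rotation": the turn, a rotation vector about the world's x, y, z in rad, a list of three. In form: {"hand": [hand, ...], "translation": [[dx, dy, dz], ...], "rotation": [[ax, ay, az], ...]}. A call has 1 to 20 rows; each row is the pose to reach, as a shift and turn from the pose commanded when the call began; what a row does not reach only later rows make up. A row lasts 1/12 s, in which the tool goes at most 41.7 mm and 7.16 degrees, less where a joint would pass 70% of its speed; a pose out of reach is approached as far as the arm can. A call with a gripper value outside its range is refused whole. The fingers move at their own pace and stop on an object; the grip force is fixed at half the most. Time passes only in rows, so rows that repeat a pose let the fingers close. It gives the time, the measured TCP pose, the force and the opening at its end, in the units of the state.
- robot.observe(): the state, without advancing time (a new reading comes with each control period).
- robot.snapshot(name): name is "scene" or "top" or "wrist"; returns the picture (480x640x3 uint8, blue, green, red); there is no depth.
- robot.camera_model(name): a dict with "camera_matrix" (3x3 intrinsics, pixels), "position" and "attitude" of the camera in the world. Camera axes: x right, y down, z forward; pixel columns grow to the right and rows downward; lengths in mm; the calibration is good to about 2 mm. A picture is of the moment at which its call begins: read the wrist's pose just before it. camera_model takes no time and is no camera call; for the wrist camera it gives the pose at the moment of the call.
- robot.sign_off(): hands the job in, once; it reports no verdict.
The state is a dict: "time_s": time; "joint_pos": joint angles; "qvel": joint speeds; "joint_torque": joint torques, N m; "tool_pos": TCP position; "tcp_rot": TCP orientation; "contact_force": force on the tool from outside, world axes, zero at the start; "torque": the same for the moment, N m; "grip_width": finger opening in mm.
Only numpy, scipy, OpenCV 4.12 (cv2) and the standard library are available. Lean on these libraries where they do the work, as an engineer would, in place of code of your own. Each camera call takes 0.05 s, during which the arm holds its last target. There are 200 camera calls.

### The job

Some pins stand in the feed block of this training station with their feet hidden. Tell the chamfered feet from the square ones, by feel in the stepped bores: a chamfered foot goes in until the collar rests on the block, a square one stops with its collar 5 mm proud. Rack every chamfered pin in the magazine and every square pin in the return block, each as far down as it goes; then lower the keeper plate over the magazine's two locating posts until it lies fully home on the rails, and leave the puck, screwdriver and motor where they are.

Things in the scene. Friction and masses are not known exactly. Their poses are not given: they have to be found in the camera images.
- pin_a_mid (a point): Steel pin, 70 mm tall, ~100 g, may be absent. Upwards: round foot 16 mm across, 30 long; collar 22 across, 6 thick; round grip stem 16 across, 34 long. The foot's last 14 mm is chamfered (16 tapering to 5 mm across) on some pins, square (16 to the end) on others; all else is alike and the name tells nothing. Point: centre, 35 mm above the foot's end; z up along the stem. Starts upright in the feed block, collar on its top.
- pin_b_mid (a point): Steel pin, 70 mm tall, ~100 g, may be absent. Upwards: round foot 16 mm across, 30 long; collar 22 across, 6 thick; round grip stem 16 across, 34 long. The foot's last 14 mm is chamfered (16 tapering to 5 mm across) on some pins, square (16 to the end) on others; all else is alike and the name tells nothing. Point: centre, 35 mm above the foot's end; z up along the stem. Starts upright in the feed block, collar on its top.
- pin_c_mid (a point): Steel pin, 70 mm tall, ~100 g, may be absent. Upwards: round foot 16 mm across, 30 long; collar 22 across, 6 thick; round grip stem 16 across, 34 long. The foot's last 14 mm is chamfered (16 tapering to 5 mm across) on some pins, square (16 to the end) on others; all else is alike and the name tells nothing. Point: centre, 35 mm above the foot's end; z up along the stem. Starts upright in the feed block, collar on its top.
- pin_d_mid (a point): Steel pin, 70 mm tall, ~100 g, may be absent. Upwards: round foot 16 mm across, 30 long; collar 22 across, 6 thick; round grip stem 16 across, 34 long. The foot's last 14 mm is chamfered (16 tapering to 5 mm across) on some pins, square (16 to the end) on others; all else is alike and the name tells nothing. Point: centre, 35 mm above the foot's end; z up along the stem. Starts upright in the feed block, collar on its top.
- pin_e_mid (a point): Steel pin, 70 mm tall, ~100 g, may be absent. Upwards: round foot 16 mm across, 30 long; collar 22 across, 6 thick; round grip stem 16 across, 34 long. The foot's last 14 mm is chamfered (16 tapering to 5 mm across) on some pins, square (16 to the end) on others; all else is alike and the name tells nothing. Point: centre, 35 mm above the foot's end; z up along the stem. Starts upright in the feed block, collar on its top.
- pin_f_mid (a point): Steel pin, 70 mm tall, ~100 g, may be absent. Upwards: round foot 16 mm across, 30 long; collar 22 across, 6 thick; round grip stem 16 across, 34 long. The foot's last 14 mm is chamfered (16 tapering to 5 mm across) on some pins, square (16 to the end) on others; all else is alike and the name tells nothing. Point: centre, 35 mm above the foot's end; z up along the stem. Starts upright in the feed block, collar on its top.
- pin_g_mid (a point): Steel pin, 70 mm tall, ~100 g, may be absent. Upwards: round foot 16 mm across, 30 long; collar 22 across, 6 thick; round grip stem 16 across, 34 long. The foot's last 14 mm is chamfered (16 tapering to 5 mm across) on some pins, square (16 to the end) on others; all else is alike and the name tells nothing. Point: centre, 35 mm above the foot's end; z up along the stem. Starts upright in the feed block, collar on its top.
- feed: Feed block, fixed, black, 146 (x) x 106 (y) x 40 mm high, where the pins start. Origin: centre of its underside. Seven blind holes at (x, y) = (-51, -30), (-17, -30), (17, -30), (51, -30), (-34, 30), (0, 30), (34, 30) mm in its axes, some empty. 18 mm across, 32 deep: the pin's collar rests on the block, the pin's centre 45 mm above the block's underside.
- return_block: Return block, fixed, black, 56 (x) x 112 (y) x 40 mm high, for square-footed pins. Origin: centre of its underside. Three stepped bores like the magazine's at y = -34, 0, 34 mm (x = 0) in its axes: 18.5 mm across and 25 deep to a ledge. A square foot stands on the ledge, its collar 5 mm proud, the pin's centre 50 mm above the block's underside.
- magazine: Magazine, fixed, black, 56 (x) x 216 (y) x 40 mm high, for chamfered pins. Origin: centre of its underside. Four stepped bores at y = -64, -34, 34, 64 mm (x = 0) in its axes, each bore 18.5 mm across and 25 deep to a ledge, then a 12 mm hole 9 mm deeper. A chamfered foot goes down until the collar rests on the top (pin centre 45 mm above the underside); a square foot stops on the ledge, collar 5 mm proud (50 mm).
- magazine_seat (a point): Middle of the magazine's length, level with the tops of its two end rails, 48 mm above its underside (axes as the magazine). The rails, 50 (x) x 24 (y) mm, 8 high, are centred at y = -92 and 92 mm; on each stands a steel locating post 10 mm across, 40 mm tall, tip chamfered. Seated, the keeper plate's underside is level with this point, above the pins' collars.
- keeper_grip (a point): Loose dark keeper plate, 50 (x) x 212 (y) x 6 mm, ~250 g, flat on the table. Holes at x = 0: 12 mm for the posts at y = -92, 92; 22 mm for pin stems at y = -64, -34, 34, 64. A black upright grip, 12 (x) x 32 (y) mm, 45 high, stands at its middle. Point: on the grip's axis, 32 mm above the plate's underside; z up. Turned half round it fits as well.
- puck: Bystander: grey plastic workpiece, a disc 40 mm in diameter and 25 mm high. Origin: centre of its underside.
- screwdriver: Bystander: screwdriver, 160 mm long, lying on the table along its own x. Origin: near its middle, underneath.
- motor: Bystander: small motor, a dark 50 x 40 x 36 mm box with a steel barrel 32 mm in diameter sticking out 45 mm along its x. Origin: centre of the box's underside.

How it is judged:
By the outcome, as a careful person would: the job done as asked, in the order asked, and still so for the second after the job is handed in, with the robot touching nothing.
Of pin_a, pin_b, pin_c, pin_d, pin_e, pin_f, pin_g only 4 to 6 are there at a start; the rules pass over those that are not, and their reading is None.
At some moment in a run one of keeper may be knocked a few centimetres aside while the robot is not near it.
It also fails if it takes over 210 s, if anything falls off the work surface, if the arm or the gripper's body presses on something with over 40 N, if the wrist force passes 120 N, or if a joint passes its speed limit or range.

## Working session

There is one attempt and no reset: what is moved stays moved. The work goes in short steps, Python scripts to look and compute and a tool call to move; the robot and the scene stay as the last step left them, time stands still between calls to the robot, and variables do not carry over. Pictures are saved under pics/ and viewed, about 12 in all and at most 16, crops included, and the job is handed in when it is done.

Besides the shell and the picture viewer there is one more tool, called after "Emit:" by a JSON object that holds its "fn" and its "kwargs", one argument or row to a line. play_rows: Moves the arm, as the interface text tells. Its arguments: {"type":"object","properties":{"hand":{"type":"array"},"translation":{"type":"array"},"rotation":{"type":"array"}},"required":["hand","translation","rotation"]}

```bash
mkdir -p pics
python3 - <<'E'
from station import robot
import cv2
print(robot.observe(), robot.hold_point_z)
for n in ("scene","top","wrist"):
    print(n, robot.camera_model(n))
    cv2.imwrite(f"pics/{n}0.png", robot.snapshot(n))
E
```

```text
{'time_s': 0.0, 'joint_pos': array([ 1.17711291e+00,  2.64729472e-01,  1.60535738e+00,  6.25507861e-06,
        1.27366955e+00, -3.68735173e-02]), 'qvel': array([-0.00140461,  0.00033974, -0.00168309, -0.00061638, -0.00215494,
       -0.00110243]), 'joint_torque': array([ 2.27757067e-03, -5.02107203e+01, -3.56879067e+01,  7.30228261e-02,
        2.93542980e-02, -1.69242344e-04]), 'tool_pos': array([235.48486937, 631.84962908, 237.4129135 ]), 'tcp_rot': array([ 5.81407389e-04,  8.21366844e-01,  5.70399279e-01, -9.12376232e-04]), 'contact_force': array([0.37723686, 0.04573905, 0.27887697]), 'torque': array([ 0.02197207, -0.0166305 , -0.02230754]), 'grip_width': 88.39817825898096} 18.700000000000003
scene {'camera_matrix': array([[520.3046765 ,   0.        , 313.26349247],
       [  0.        , 520.3046765 , 243.83943558],
       [  0.        ,   0.        ,   1.        ]]), 'position': array([1290.45002757,  191.76491904,  637.44316255]), 'attitude': array([-0.25769088,  0.53959688,  0.72950705, -0.33203927])}
top {'camera_matrix': array([[504.76027982,   0.        , 318.88840131],
       [  0.        , 504.76027982, 239.74406603],
       [  0.        ,   0.        ,   1.        ]]), 'position': array([ 382.52102328,  -19.23697738, 1191.42052542]), 'attitude': array([ 0.06371126, -0.69541883,  0.7127443 , -0.06579572])}
wrist {'camera_matrix': array([[420.71035489,   0.        , 329.25758879],
       [  0.        , 420.71035489, 243.99889276],
       [  0.        ,   0.        ,   1.        ]]), 'position': array([165.76063708, 656.85222738, 385.10199206]), 'attitude': array([0.11891953, 0.81275401, 0.56453303, 0.08118817])}
```

View pics/top0.png

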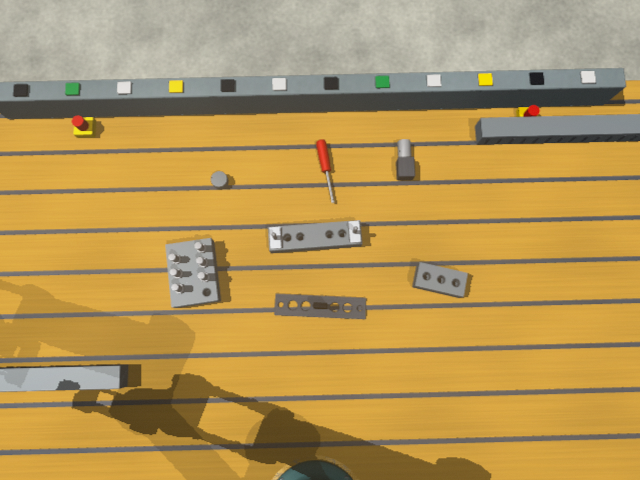

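View pics/scene0.png

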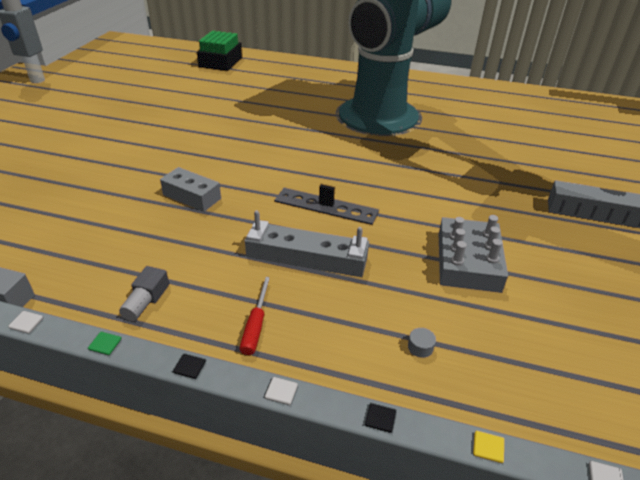

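The top view shows six pins in the feed block at about (195,272), with the hole at (207,292) empty. The magazine is at (315,236), the keeper at (320,306) and the return block at (441,280). I'll enlarge these next.

Run:
```python
import cv2,numpy as np
im=cv2.imread("pics/top0.png")
C=np.zeros((600,800,3),np.uint8)
def put(x,y,w,h,s,X,Y):
    c=cv2.resize(im[y:y+h,x:x+w],None,fx=s,fy=s,interpolation=cv2.INTER_CUBIC)
    C[Y:Y+c.shape[0],X:X+c.shape[1]]=c
put(162,234,60,76,5,0,0)      #feed: x=162+X/5,y=234+Y/5
put(264,216,104,38,4.8,300,0) #mag
put(270,290,102,32,4.8,300,190)
put(408,258,64,44,5,300,350)
cv2.imwrite("pics/c1.png",C)
```

```text
(no output)
```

View pics/c1.png

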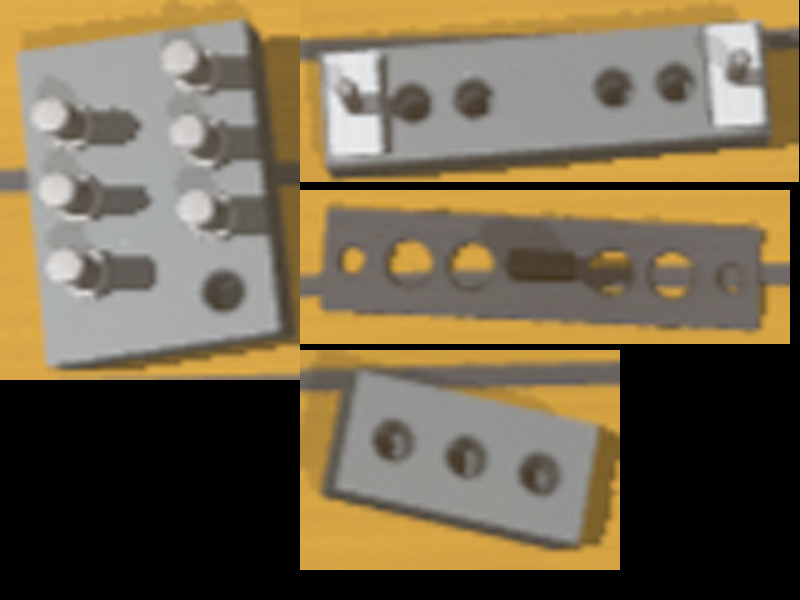

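View pics/wrist0.png

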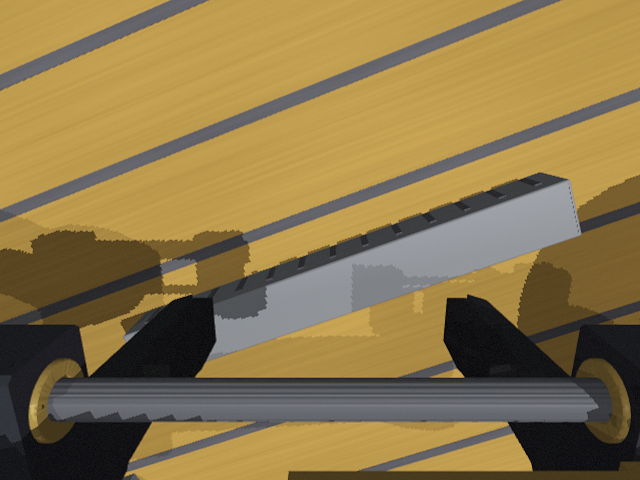

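```bash
cat > h.py <<'E'
import numpy as np, cv2
from scipy.spatial.transform import Rotation as R
from scipy.optimize import least_squares
from station import robot
def rot(q): return R.from_quat([q[1],q[2],q[3],q[0]])
def ray(cam,uv,z):
    K=cam["camera_matrix"]; d=rot(cam["attitude"]).apply(np.linalg.inv(K)@[uv[0],uv[1],1]); p=cam["position"]
    return (p+d*(z-p[2])/d[2])[:2]
def proj(cam,P):
    c=rot(cam["attitude"]).inv().apply(np.atleast_2d(P)-cam["position"]); c=c@cam["camera_matrix"].T
    return c[:,:2]/c[:,2:]
def fit(L,W):  # rigid 2d local->world, returns x,y,yaw,residual
    L=np.array(L,float);W=np.array(W,float);a=L-L.mean(0);b=W-W.mean(0)
    th=np.arctan2((a[:,0]*b[:,1]-a[:,1]*b[:,0]).sum(),(a*b).sum())
    c,s=np.cos(th),np.sin(th);Rm=np.array([[c,-s],[s,c]]);t=W.mean(0)-Rm@L.mean(0)
    return t,th,W-(L@Rm.T+t)
def at(t,th,l):
    c,s=np.cos(th),np.sin(th);return np.array(t)+np.array([[c,-s],[s,c]])@np.array(l)
FEED=[(-51,-30),(-17,-30),(17,-30),(51,-30),(-34,30),(0,30),(34,30)]
E
python3 - <<'E'
from h import *
np.set_printoptions(precision=1,suppress=True)
cam=robot.camera_model("top")
def W(x0,y0,s,X,Y,pts,z): return [ray(cam,(x0+(a-X+.5)/s-.5,y0+(b-Y+.5)/s-.5),z) for a,b in pts]
f=lambda p,z:W(162,234,5,0,0,p,z)
holes=f([(224,290)],40); cor=f([(20,55),(248,22),(283,330),(50,367)],40)
st=f([(182,57),(187,135),(196,212),(68,268),(57,194),(52,117)],80)
print(st,holes,cor)
L=[(51,-30),(17,-30),(-17,-30),(-34,30),(0,30),(34,30),(-51,-30),(73,53),(73,-53),(-73,-53),(-73,53)]
print("feed",*fit(L,st+holes+cor))
print("mag",*fit([(0,64),(0,34),(0,-34),(0,-64)],W(264,216,4.8,300,0,[(411,103),(473,98),(613,88),(675,83)],40)))
print("keep",*fit([(0,92),(0,64),(0,34),(0,-34),(0,-64),(0,-92)],W(270,290,4.8,300,190,[(353,260),(410,263),(471,265),(611,271),(670,273),(732,277)],3)))
print("ret",*fit([(0,34),(0,0),(0,-34)],W(408,258,5,300,350,[(393,440),(466,457),(540,473)],40)))
o=robot.observe();q=rot(o["tcp_rot"]);print(q.as_matrix(),np.degrees(np.arctan2(*q.as_matrix()[[1,0],0])))
c=robot.camera_model("wrist");print(proj(c,[o["tool_pos"],o["tool_pos"]+[0,0,18.7]]), q.inv().apply(c["position"]-o["tool_pos"]))
E
```

```text
[array([583.3, 245.3]), array([548. , 242.4]), array([513.6, 237.8]), array([490.2, 293.6]), array([523.1, 299.4]), array([557.6, 302.6])] [array([482.3, 233.6])] [array([593.3, 329.8]), array([606.3, 224.5]), array([463.5, 206.6]), array([449.4, 311.8])]
feed [527.9 268.8] 0.12644332559359614 [[ 1.  -0.2]
 [-0.5  1.2]
 [-1.2  0.8]
 [-0.2 -0.7]
 [-1.   0.8]
 [-0.2 -0.3]
 [ 1.2  1. ]
 [-0.3 -0.8]
 [-0.7 -1. ]
 [ 1.3 -0.5]
 [ 0.6 -0.4]]
mag [607.6 -14.8] 0.051543756511292 [[-0.1  0.1]
 [ 0.1  0. ]
 [-0.1  0. ]
 [ 0.1 -0.1]]
keep [445.6 -23.8] -0.06709979383954548 [[ 0.  -0.3]
 [-0.2 -0.1]
 [ 0.1  0.2]
 [ 0.1 -0.1]
 [ 0.4  1.2]
 [-0.4 -1. ]]
ret [ 498.1 -302. ] -0.24810109032277494 [[ 0.1  0.1]
 [-0.2  0.1]
 [ 0.  -0.2]]
[[ 0.3  0.9 -0. ]
 [ 0.9 -0.3 -0. ]
 [-0.  -0.  -1. ]] 69.55822088866108
[[332.7 318.9]
 [333.  343.7]] [  -1.3  -74.1 -147.6]
```

Emit:
{"fn": "play_rows", "kwargs": {
  "hand": [60,60,60,60,60,60,60,60,60,60,60,60,60,60,60,60,60,60],
  "translation": [
    [0.2545,-0.409,0],
    [0.2545,-0.409,0],
    [0.2545,-0.409,0],
    [0.2545,-0.409,0],
    [0.2545,-0.409,0],
    [0.2545,-0.409,0],
    [0.2545,-0.409,0],
    [0.2545,-0.409,0],
    [0.2545,-0.409,0],
    [0.2545,-0.409,0],
    [0.2545,-0.409,0],
    [0.2545,-0.409,0],
    [0.2545,-0.409,0],
    [0.2545,-0.409,0],
    [0.2545,-0.409,0],
    [0.2545,-0.409,0],
    [0.2545,-0.409,0],
    [0.2545,-0.409,0]
  ],
  "rotation": [
    [0,0,-1.912],
    [0,0,-1.912],
    [0,0,-1.912],
    [0,0,-1.912],
    [0,0,-1.912],
    [0,0,-1.912],
    [0,0,-1.912],
    [0,0,-1.912],
    [0,0,-1.912],
    [0,0,-1.912],
    [0,0,-1.912],
    [0,0,-1.912],
    [0,0,-1.912],
    [0,0,-1.912],
    [0,0,-1.912],
    [0,0,-1.912],
    [0,0,-1.912],
    [0,0,-1.912]
  ]
}}

```text
time_s: 1.65
tool_pos: [490.1, 223.4, 238.4]
tcp_rot: [0.0, 0.94, -0.341, -0.0]
contact_force: [0.4, 0.3, 0.4]
grip_width: 67.6
```

```bash
cat > snap.py <<'E'
import sys,pickle
from h import *
np.set_printoptions(precision=2,suppress=True)
o=robot.observe();c=robot.camera_model("wrist");im=robot.snapshot("wrist")
cv2.imwrite(f"pics/{sys.argv[1]}.png",im);pickle.dump((o,c),open(f"pics/{sys.argv[1]}.pkl","wb"))
m=rot(o["tcp_rot"]).as_matrix()
print(o["time_s"],o["tool_pos"],"phi",np.degrees(np.arctan2(m[1,0],m[0,0])),"zax",m[:,2],o["contact_force"],o["grip_width"])
E
python3 snap.py w1
```

```text
1.65 [490.06 223.36 238.41] phi -39.915774654265014 zax [-0. -0. -1.] [0.36 0.25 0.44] 67.57800820750607
```

View pics/w1.png

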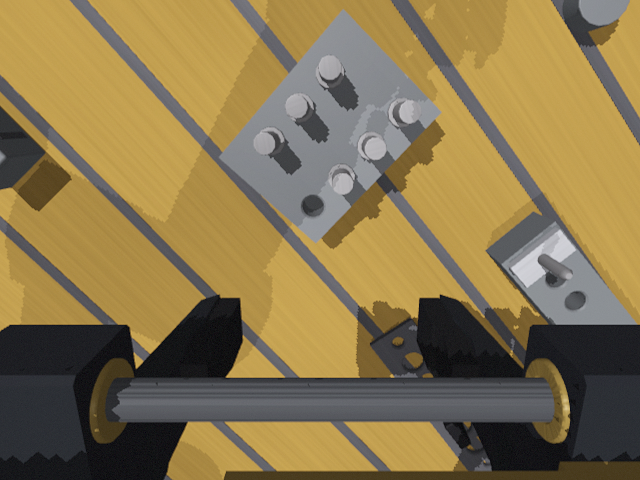

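```bash
cat >> h.py <<'E'
def circ(im,u,v,r,half=None,n=72):
    """refine a circle near (u,v) of radius r px: strongest radial edges, robust centre fit"""
    g=cv2.GaussianBlur(cv2.cvtColor(im,cv2.COLOR_BGR2GRAY),(0,0),.8).astype(np.float32)
    for _ in range(4):
        a=np.linspace(0,2*np.pi,n,endpoint=False);rr=np.arange(r*.65,r*1.4,.1)
        X=u+np.outer(np.cos(a),rr);Y=v+np.outer(np.sin(a),rr)
        s=cv2.remap(g,X.astype(np.float32),Y.astype(np.float32),cv2.INTER_LINEAR)
        d=np.abs(np.gradient(s,axis=1))*np.exp(-((rr-r)/(.25*r))**2);k=d.argmax(1);w=d.max(1)
        p=np.c_[u+rr[k]*np.cos(a),v+rr[k]*np.sin(a)][w>np.percentile(w,40)]
        q=least_squares(lambda q:np.hypot(*(p-q[:2]).T)-q[2],[u,v,r],loss="soft_l1",f_scale=.4).x;u,v=q[:2]
    return q
E
python3 - <<'E'
from h import *;import pickle
np.set_printoptions(precision=1,suppress=True)
o,c=pickle.load(open("pics/w1.pkl","rb"));im=cv2.imread("pics/w1.png")
S=[(332,67),(299,103),(267,140),(405,110),(373,145),(343,181)]
L=[FEED[i] for i in(6,5,4,3,2,1)]
pw=[];vis=cv2.resize(im[0:250,210:460],None,fx=2.4,fy=2.4)
for s in S:
    q=circ(im,*s,11);pw.append(ray(c,q[:2],80));print(s,q);
    cv2.circle(vis,tuple(int(x) for x in (q[:2]-[210,0])*2.4+.7),int(q[2]*2.4),(0,0,255),1)
h=circ(im,313,205,11);print(h,ray(c,h[:2],40))
cor=[ray(c,p,40) for p in [(343,10),(440,112),(315,243),(220,157)]]
print(np.array(pw));print(fit(L,pw));print(fit(L+[FEED[0]],pw+[ray(c,h[:2],40)]))
print(fit([(73,53),(73,-53),(-73,-53),(-73,53)],cor))
cv2.imwrite("pics/c2.png",vis)
E
```

```text
(332, 67) [329.6  67.4  11.4]
(299, 103) [296.1 105.5  11.4]
(267, 140) [266.9 140.6  11.1]
(405, 110) [404.7 111.3  11.6]
(373, 145) [374.4 147.8  11.1]
(343, 181) [342.3 183.2  10.8]
[312.3 205.4  11.1] [480.8 234.6]
[[557.7 304. ]
 [524.3 300.1]
 [492.9 295.7]
 [579.5 248.9]
 [548.1 243. ]
 [514.7 238.2]]
(array([527.8, 270.6]), np.float64(0.12180826744654333), array([[-0.2, -0.5],
       [ 0.2, -0.3],
       [ 2.5, -0.6],
       [-2.5,  1.9],
       [-0.1,  0.1],
       [ 0.1, -0.6]]))
(array([527.8, 270.6]), np.float64(0.12197643137032751), array([[-0.2, -0.5],
       [ 0.2, -0.2],
       [ 2.5, -0.6],
       [-2.5,  1.9],
       [-0.1,  0.1],
       [ 0.1, -0.6],
       [-0. , -0. ]]))
(array([527.5, 269.7]), np.float64(0.12420947087359718), array([[-0.2, -0.3],
       [-0.4,  0.7],
       [-0.4,  0.2],
       [ 0.9, -0.6]]))
```

View pics/c2.png

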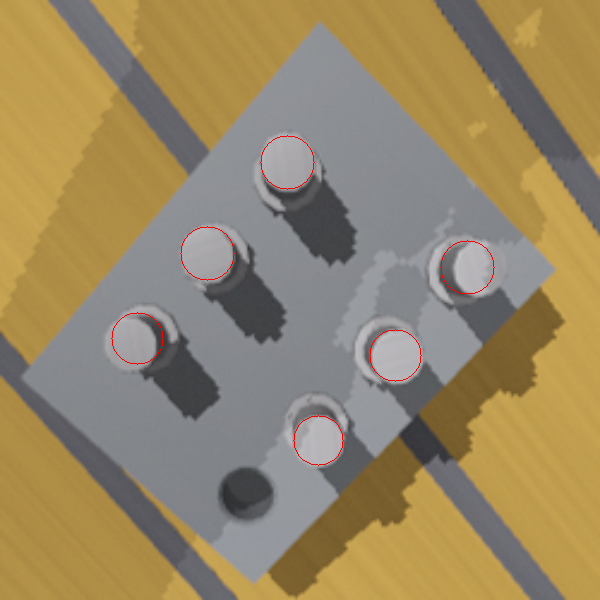

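Run:
```python
from h import *
np.set_printoptions(precision=1,suppress=True)
for i in range(1,7): print(i,at((527.8,270.6),.1225,FEED[i]))
for y in(64,34,-34,-64): print("mag",y,at((607.6,-14.8),.0515,(0,y)))
for y in(34,0,-34): print("ret",y,at((498.1,-302),-.248,(0,y)))
```

```text
1 [514.6 238.7]
2 [548.3 242.9]
3 [582.1 247.1]
4 [490.4 296.2]
5 [524.1 300.4]
6 [557.9 304.5]
mag 64 [604.3  49.1]
mag 34 [605.8  19.2]
mag -34 [609.4 -48.8]
mag -64 [610.9 -78.7]
ret 34 [ 506.4 -269. ]
ret 0 [ 498.1 -302. ]
ret -34 [ 489.8 -335. ]
```

Emit:
{"fn": "play_rows", "kwargs": {
  "hand": [135,135,135,135,135,135,135,135,135,135,255,255,255,255,255,255,255],
  "translation": [
    [0.0245,0.0153,-0.03],
    [0.0245,0.0153,-0.07],
    [0.0245,0.0153,-0.11],
    [0.0245,0.0153,-0.13],
    [0.0245,0.0153,-0.15],
    [0.0245,0.0153,-0.165],
    [0.0245,0.0153,-0.18],
    [0.0245,0.0153,-0.187],
    [0.0245,0.0153,-0.187],
    [0.0245,0.0153,-0.187],
    [0.0245,0.0153,-0.187],
    [0.0245,0.0153,-0.187],
    [0.0245,0.0153,-0.187],
    [0.0245,0.0153,-0.187],
    [0.0245,0.0153,-0.187],
    [0.0245,0.0153,-0.187],
    [0.0245,0.0153,-0.187]
  ],
  "rotation": [
    [0,0,0],
    [0,0,0],
    [0,0,0],
    [0,0,0],
    [0,0,0],
    [0,0,0],
    [0,0,0],
    [0,0,0],
    [0,0,0],
    [0,0,0],
    [0,0,0],
    [0,0,0],
    [0,0,0],
    [0,0,0],
    [0,0,0],
    [0,0,0],
    [0,0,0]
  ]
}}

```text
time_s: 3.12
tool_pos: [515.4, 239.1, 52.6]
tcp_rot: [-0.0, 0.94, -0.342, 0.001]
contact_force: [0.1, -0.2, 5.1]
grip_width: 14.9
```

Emit:
{"fn": "play_rows", "kwargs": {
  "hand": [255,255,255,255,255,255,255,255,255,255,255,255,255,255,255,255,255,255],
  "translation": [
    [0,0,0.02],
    [0,0,0.05],
    [0,0,0.085],
    [0.01,-0.02,0.11],
    [0.02,-0.05,0.13],
    [0.03,-0.085,0.15],
    [0.035,-0.12,0.17],
    [0.04,-0.16,0.187],
    [0.045,-0.2,0.187],
    [0.0545,-0.24,0.187],
    [0.0545,-0.275,0.187],
    [0.0545,-0.295,0.187],
    [0.0545,-0.3,0.187],
    [0.0545,-0.3,0.187],
    [0.0545,-0.3,0.187],
    [0.0545,-0.3,0.187],
    [0.0545,-0.3,0.187],
    [0.0545,-0.3,0.187]
  ],
  "rotation": [
    [0,0,0],
    [0,0,0],
    [0,0,0],
    [0,0,0],
    [0,0,0],
    [0,0,0],
    [0,0,0],
    [0,0,0],
    [0,0,0],
    [0,0,0],
    [0,0,0],
    [0,0,0],
    [0,0,0],
    [0,0,0],
    [0,0,0],
    [0,0,0],
    [0,0,0],
    [0,0,0]
  ]
}}

```text
time_s: 4.62
tool_pos: [569.3, -59.9, 238.7]
tcp_rot: [-0.0, 0.94, -0.341, -0.0]
contact_force: [0.4, -0.1, -0.7]
grip_width: 15.1
```

```bash
python3 snap.py w2
```

```text
4.6167 [569.27 -59.87 238.66] phi -39.88306121723223 zax [-0.  0. -1.] [ 0.39 -0.13 -0.66] 15.08610704749634
```

View pics/w2.png

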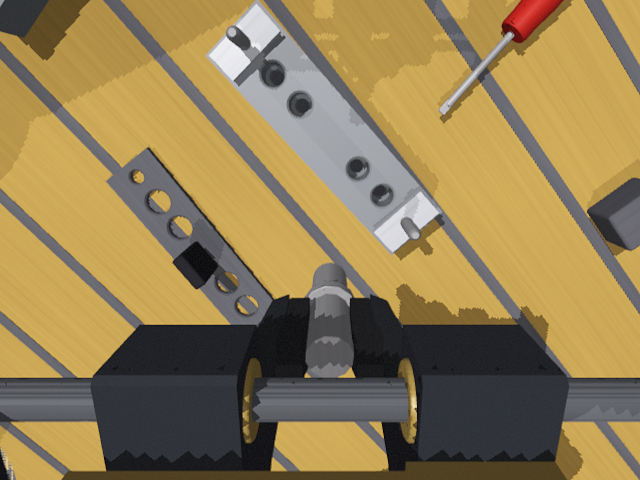

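Run:
```python
from h import *;import pickle
np.set_printoptions(precision=2,suppress=True)
o,c=pickle.load(open("pics/w2.pkl","rb"));im=cv2.imread("pics/w2.png")
S=[(273,73),(300,103),(358,167),(382,194)]
Q=[circ(im,*s,11.3) for s in S];print(np.array(Q))
W=[ray(c,q[:2],40) for q in Q];print(np.array(W));print(*fit([(0,64),(0,34),(0,-34),(0,-64)],W))
T=o["tool_pos"]
for dz in(-42,-12,-6,28): print(dz,proj(c,T+[0,0,dz]))
print("Tool y 1mm at foot px",proj(c,T+[0,0,-42]+rot(o["tcp_rot"]).apply([0,1,0]))-proj(c,T+[0,0,-42]))
print("Tool x",proj(c,T+[0,0,-42]+rot(o["tcp_rot"]).apply([1,0,0]))-proj(c,T+[0,0,-42]))
g=cv2.cvtColor(im,cv2.COLOR_BGR2GRAY).astype(int)
for v in(264,268,272,276,280,284,290,294): print(v,g[v,302:360:1].tolist())
vis=cv2.resize(im[240:400,240:420],None,fx=4,fy=3.7,interpolation=cv2.INTER_CUBIC)
cv2.imwrite("pics/c3.png",vis[:590])
```

```text
[[272.56  74.67  11.76]
 [299.45 102.15  11.7 ]
 [357.46 167.96  11.58]
 [381.63 195.1   11.2 ]]
[[602.84  48.33]
 [605.54  20.04]
 [608.4  -48.63]
 [609.82 -78.88]]
[606.65 -14.78] 0.05189676030229543 [[-0.49 -0.8 ]
 [ 0.65  0.87]
 [-0.01  0.11]
 [-0.15 -0.18]]
-42 [[329.48 275.37]]
-12 [[329.49 301.32]]
-6 [[329.49 307.58]]
28 [[329.51 353.11]]
Tool y 1mm at foot px [[0.   1.95]]
Tool x [[ 2.08 -0.  ]]
264 [172, 173, 172, 171, 171, 171, 170, 171, 173, 173, 173, 174, 173, 173, 174, 173, 171, 173, 170, 161, 147, 135, 132, 118, 120, 118, 117, 114, 113, 107, 104, 101, 99, 98, 98, 103, 106, 111, 110, 111, 111, 112, 114, 114, 113, 112, 111, 112, 135, 172, 174, 173, 171, 172, 171, 171, 169, 170]
268 [173, 174, 174, 174, 173, 172, 171, 170, 170, 171, 169, 171, 173, 173, 164, 141, 119, 121, 121, 120, 121, 123, 121, 122, 119, 123, 119, 115, 111, 108, 107, 104, 99, 98, 93, 92, 89, 88, 83, 85, 91, 104, 113, 113, 114, 114, 113, 112, 114, 112, 110, 128, 168, 173, 171, 170, 171, 171]
272 [173, 177, 176, 176, 175, 175, 174, 173, 173, 172, 172, 170, 154, 113, 120, 122, 125, 122, 122, 120, 121, 121,
[... 903 characters left out ...]
, 103, 105, 101, 99, 99, 98, 94, 83, 74, 70, 65, 86, 141, 171, 169, 170, 170, 160, 135, 108, 109, 111, 111, 110, 112]
290 [172, 172, 172, 174, 174, 175, 173, 151, 117, 122, 126, 138, 160, 174, 185, 177, 179, 166, 166, 164, 166, 159, 142, 168, 166, 165, 164, 164, 164, 164, 164, 164, 165, 164, 165, 164, 164, 164, 163, 167, 165, 149, 127, 87, 78, 76, 72, 70, 101, 160, 171, 168, 168, 169, 171, 168, 149, 115]
294 [172, 171, 173, 171, 155, 120, 119, 140, 177, 173, 167, 166, 166, 165, 165, 166, 166, 166, 167, 168, 165, 155, 143, 122, 123, 120, 128, 126, 125, 131, 128, 128, 133, 143, 145, 154, 169, 168, 167, 165, 167, 168, 169, 169, 168, 168, 164, 149, 115, 62, 97, 159, 170, 169, 169, 168, 169, 170]
```

View pics/c3.png

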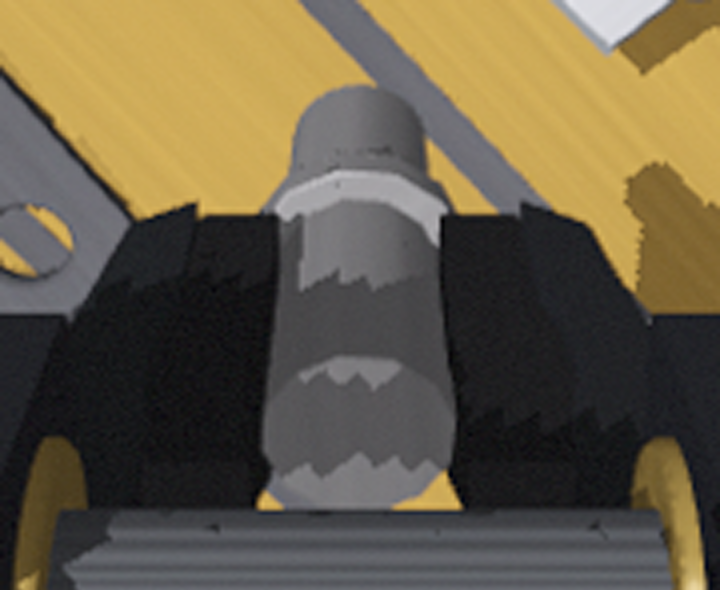

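Emit:
{"fn": "play_rows", "kwargs": {
  "hand": [255,255,255,255,255,255,255,255,255,255,255,255,255,255],
  "translation": [
    [-0.015,-0.035,0],
    [-0.03,-0.07,0],
    [-0.045,-0.11,0],
    [-0.06,-0.15,0],
    [-0.075,-0.19,0],
    [-0.09,-0.23,0],
    [-0.1,-0.265,0],
    [-0.109,-0.282,0],
    [-0.109,-0.287,0],
    [-0.109,-0.287,0],
    [-0.109,-0.287,0],
    [-0.109,-0.287,0],
    [-0.109,-0.287,0],
    [-0.109,-0.287,0]
  ],
  "rotation": [
    [0,0,0],
    [0,0,0],
    [0,0,0],
    [0,0,0],
    [0,0,0],
    [0,0,0],
    [0,0,0],
    [0,0,0],
    [0,0,0],
    [0,0,0],
    [0,0,0],
    [0,0,0],
    [0,0,0],
    [0,0,0]
  ]
}}

```text
time_s: 5.83
tool_pos: [460.9, -346.9, 238.8]
tcp_rot: [-0.0, 0.94, -0.341, 0.0]
contact_force: [0.4, 0.6, -1.1]
grip_width: 15.2
```

```bash
python3 snap.py w3
python3 - <<'E'
from h import *;import pickle
np.set_printoptions(precision=2,suppress=True)
o,c=pickle.load(open("pics/w3.pkl","rb"));im=cv2.imread("pics/w3.png")
g=[np.r_[at((498.1,-302),-.248,(0,y)),40] for y in(34,0,-34)]
S=proj(c,g);Q=np.array([circ(im,*s,11.5) for s in S]);print(S,Q)
W=[ray(c,q[:2],40) for q in Q];t,th,r=fit([(0,34),(0,0),(0,-34)],W);print(W,t,th,r)
E
```

```text
5.8333 [ 460.92 -346.9   238.75] phi -39.87420932364361 zax [ 0.  0. -1.] [ 0.35  0.61 -1.09] 15.160527558276073
[[310.11  96.26]
 [329.06 136.89]
 [347.04 175.46]] [[308.3   95.08  11.65]
 [327.32 137.02  11.92]
 [345.24 176.02  11.5 ]]
[array([ 505.93, -267.48]), array([ 496.97, -301.19]), array([ 488.33, -334.37])] [ 497.08 -301.01] -0.2573137172194577 [[ 0.2   0.65]
 [-0.11 -0.17]
 [-0.09 -0.47]]
```

View pics/w3.png

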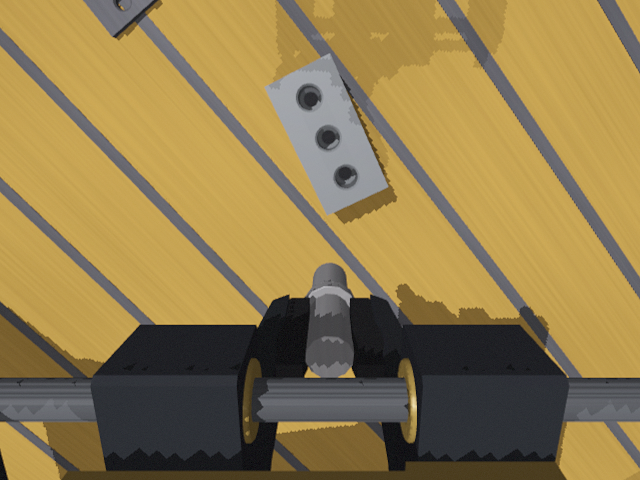

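Emit:
{"fn": "play_rows", "kwargs": {
  "hand": [255,255,255,255,255,255,255,255,255,255],
  "translation": [
    [0.0286,0.014,-0.03],
    [0.0286,0.014,-0.06],
    [0.0286,0.014,-0.09],
    [0.0286,0.014,-0.12],
    [0.0286,0.014,-0.14],
    [0.0286,0.014,-0.148],
    [0.0286,0.014,-0.148],
    [0.0286,0.014,-0.148],
    [0.0286,0.014,-0.148],
    [0.0286,0.014,-0.148]
  ],
  "rotation": [
    [0,0,0],
    [0,0,0],
    [0,0,0],
    [0,0,0],
    [0,0,0],
    [0,0,0],
    [0,0,0],
    [0,0,0],
    [0,0,0],
    [0,0,0]
  ]
}}

```text
time_s: 6.72
tool_pos: [490.3, -335.2, 93.0]
tcp_rot: [0.001, 0.94, -0.342, 0.002]
contact_force: [0.1, -0.9, -1.3]
grip_width: 14.8
```

```bash
python3 snap.py w4; python3 -c "
import cv2;im=cv2.imread('pics/w4.png');cv2.imwrite('pics/c4.png',cv2.resize(im[150:400,200:460],None,fx=2.3,fy=2.3))"
```

```text
6.7167 [ 490.35 -335.25   93.05] phi -39.99036948199051 zax [ 0. -0. -1.] [ 0.09 -0.87 -1.34] 14.752598834374949
```

View pics/c4.png

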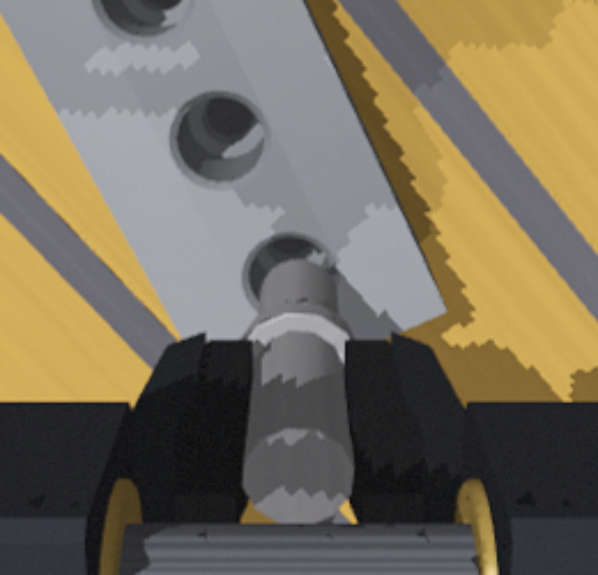

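Emit:
{"fn": "play_rows", "kwargs": {
  "hand": [255,255,255,255],
  "translation": [
    [0,0,0],
    [0,0,0],
    [0,0,0],
    [0,0,0]
  ],
  "rotation": [
    [0,0,0],
    [0,0,0],
    [0,0,0],
    [0,0,0]
  ]
}}

```text
time_s: 7.1
tool_pos: [488.9, -334.3, 91.0]
tcp_rot: [0.0, 0.94, -0.342, 0.0]
contact_force: [0.2, 0.9, -1.0]
grip_width: 14.7
```

Emit:
{"fn": "play_rows", "kwargs": {
  "hand": [255,255,255,255],
  "translation": [
    [0,0,0],
    [0,0,0],
    [0,0,0],
    [0,0,0]
  ],
  "rotation": [
    [0,0,0],
    [0,0,0],
    [0,0,0],
    [0,0,0]
  ]
}}

```text
time_s: 7.43
tool_pos: [488.8, -334.2, 90.6]
tcp_rot: [-0.0, 0.94, -0.342, -0.0]
contact_force: [0.3, -0.4, -1.0]
grip_width: 15.4
```

Run:
```python
from h import *;import pickle
np.set_printoptions(precision=2,suppress=True)
for n in("w3","w4"):
    o,c=pickle.load(open(f"pics/{n}.pkl","rb"));im=cv2.imread(f"pics/{n}.png")
    q=rot(o["tcp_rot"]);print(n,o["tool_pos"],q.inv().apply(c["position"]-o["tool_pos"]),o["qvel"],o["joint_pos"])
o=robot.observe();print(o["tool_pos"],o["joint_pos"],o["qvel"])
o,c=pickle.load(open("pics/w4.pkl","rb"))
for s in [(200+217/2.3,150+138/2.3)]:
    q=circ(im,*s,20);print(q,ray(c,q[:2],40))
print(proj(c,[488.6,-334,40]))
```

```text
w3 [ 460.92 -346.9   238.75] [  -0.05  -72.21 -147.56] [-0.01  0.   -0.   -0.   -0.   -0.  ] [-0.69  0.08  1.82  0.    1.24  0.01]
w4 [ 490.35 -335.25   93.05] [  -0.05  -72.21 -147.58] [-0. -0.  0.  0. -0. -0.] [-0.64  0.24  1.92  0.    0.98  0.06]
[ 488.84 -334.19   90.65] [-0.64  0.24  1.92  0.    0.98  0.06] [ 0. -0. -0.  0.  0.  0.]
[292.83 208.63  19.41] [ 496.43 -300.71]
[[324.76 267.87]]
```

Emit:
{"fn": "play_rows", "kwargs": {
  "hand": [255,255,255,255,255,255,255,255,255,255,255,255],
  "translation": [
    [0.0002,0.0017,0],
    [0.0002,0.0017,0],
    [0.0002,0.0017,0],
    [0.0002,0.0017,-0.003],
    [0.0002,0.0017,-0.006],
    [0.0002,0.0017,-0.009],
    [0.0002,0.0017,-0.012],
    [0.0002,0.0017,-0.015],
    [0.0002,0.0017,-0.018],
    [0.0002,0.0017,-0.018],
    [0.0002,0.0017,-0.018],
    [0.0002,0.0017,-0.018]
  ],
  "rotation": [
    [0,0,0],
    [0,0,0],
    [0,0,0],
    [0,0,0],
    [0,0,0],
    [0,0,0],
    [0,0,0],
    [0,0,0],
    [0,0,0],
    [0,0,0],
    [0,0,0],
    [0,0,0]
  ]
}}

```text
time_s: 8.43
tool_pos: [488.9, -332.5, 72.5]
tcp_rot: [-0.0, 0.94, -0.342, -0.0]
contact_force: [-0.5, -0.6, -1.9]
grip_width: 15.1
```

Emit:
{"fn": "play_rows", "kwargs": {
  "hand": [255,255,255,255,255,255,255,255,255,255,255,255],
  "translation": [
    [0,0,-0.003],
    [0,0,-0.006],
    [0,0,-0.009],
    [0,0,-0.012],
    [0,0,-0.014],
    [0,0,-0.016],
    [0,0,-0.018],
    [0,0,-0.019],
    [0,0,-0.019],
    [0,0,-0.019],
    [0,0,-0.019],
    [0,0,-0.019]
  ],
  "rotation": [
    [0,0,0],
    [0,0,0],
    [0,0,0],
    [0,0,0],
    [0,0,0],
    [0,0,0],
    [0,0,0],
    [0,0,0],
    [0,0,0],
    [0,0,0],
    [0,0,0],
    [0,0,0]
  ]
}}

```text
time_s: 9.43
tool_pos: [490.0, -333.3, 57.4]
tcp_rot: [0.0, 0.94, -0.342, 0.001]
contact_force: [-6.4, 2.3, 18.5]
grip_width: 15.0
```

Emit:
{"fn": "play_rows", "kwargs": {
  "hand": [255,135,135,135,135,135,135,135,135,135,135,135,135,135,135,135,135,135,135,135],
  "translation": [
    [0,0,0.003],
    [0,0,0.003],
    [0,0,0.003],
    [0,0,0.003],
    [0,0,0.015],
    [0,0,0.04],
    [0,0,0.075],
    [0.003,0.03,0.1],
    [0.0587,0.5744,0.1],
    [0.0587,0.5744,0.1],
    [0.0587,0.5744,0.1],
    [0.0587,0.5744,0.1],
    [0.0587,0.5744,0.1],
    [0.0587,0.5744,0.1],
    [0.0587,0.5744,0.1],
    [0.0587,0.5744,0.1],
    [0.0587,0.5744,0.1],
    [0.0587,0.5744,0.1],
    [0.0587,0.5744,0.1],
    [0.0587,0.5744,0.1]
  ],
  "rotation": [
    [0,0,0],
    [0,0,0],
    [0,0,0],
    [0,0,0],
    [0,0,0],
    [0,0,0],
    [0,0,0],
    [0,0,0],
    [0,0,0],
    [0,0,0],
    [0,0,0],
    [0,0,0],
    [0,0,0],
    [0,0,0],
    [0,0,0],
    [0,0,0],
    [0,0,0],
    [0,0,0],
    [0,0,0],
    [0,0,0]
  ]
}}

```text
time_s: 11.1
tool_pos: [542.7, 197.1, 154.4]
tcp_rot: [-0.0, 0.94, -0.342, 0.0]
contact_force: [1.6, -0.8, 0.4]
grip_width: 41.2
```

```bash
python3 snap.py w5
```

```text
11.1 [542.72 197.15 154.4 ] phi -39.97642150137041 zax [ 0.  0. -1.] [ 1.56 -0.81  0.42] 41.21240867861614
```

Emit:
{"fn": "play_rows", "kwargs": {
  "hand": [135,135,135,135,135,135,135,135,135],
  "translation": [
    [0.0051,0.04,0],
    [0.0051,0.0453,-0.03],
    [0.0051,0.0453,-0.05],
    [0.0051,0.0453,-0.05],
    [0.0051,0.0453,-0.05],
    [0.0051,0.0453,-0.05],
    [0.0051,0.0453,-0.05],
    [0.0051,0.0453,-0.05],
    [0.0051,0.0453,-0.05]
  ],
  "rotation": [
    [0,0,0],
    [0,0,0],
    [0,0,0],
    [0,0,0],
    [0,0,0],
    [0,0,0],
    [0,0,0],
    [0,0,0],
    [0,0,0]
  ]
}}

```text
time_s: 11.9
tool_pos: [549.0, 240.0, 105.3]
tcp_rot: [-0.001, 0.94, -0.342, 0.001]
contact_force: [-0.3, -0.1, -0.1]
grip_width: 41.2
```

```bash
python3 snap.py w6
python3 - <<'E'
import cv2;im=cv2.imread('pics/w6.png');cv2.imwrite('pics/c6.png',im[120:420,100:560])
E
```

```text
11.9 [549.05 240.03 105.25] phi -40.03994032917591 zax [ 0.  0. -1.] [-0.25 -0.15 -0.12] 41.180907764903445
```

View pics/c6.png

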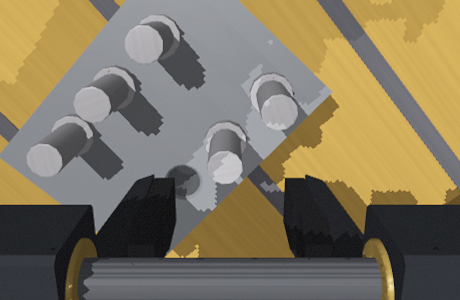

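Run:
```python
from h import *;import pickle
np.set_printoptions(precision=1,suppress=True)
o,c=pickle.load(open("pics/w6.pkl","rb"));im=cv2.imread("pics/w6.png")
L=[FEED[i] for i in(2,3,4,5,6)]
S=[(325,287),(380,232),(147,280),(193,224),(245,163)]
Q=[circ(im,*s,17.5) for s in S];W=[ray(c,q[:2],80) for q in Q]
for s,q,w in zip(S,Q,W):print(s,q,w,ray(c,s,80))
print(fit(L,W)); print(fit(L,[ray(c,s,80) for s in S])); print(robot.observe()["tool_pos"])
```

```text
(325, 287) [325.  286.9  16.7] [548.2 242. ] [548.2 242. ]
(380, 232) [379.2 231.8  17.7] [582.1 246.5] [582.3 246.1]
(147, 280) [143.4 281.1  17.8] [488.8 295.6] [490.4 294.9]
(193, 224) [192.1 224.4  17.7] [523.6 299.9] [524.  299.8]
(245, 163) [243.4 164.2  18.9] [557.4 304.2] [558.3 304.2]
(array([527.3, 269.9]), np.float64(0.12858589598134906), array([[ 0.2, -0.4],
       [ 0.4, -0.3],
       [-0.9,  0.2],
       [ 0.1,  0.2],
       [ 0.2,  0.2]]))
(array([527.9, 269.8]), np.float64(0.12472240309831954), array([[-0.3, -0.1],
       [ 0.1, -0.2],
       [ 0. , -0.4],
       [-0.2,  0.3],
       [ 0.4,  0.4]]))
[548.8 240.  105. ]
```

Emit:
{"fn": "play_rows", "kwargs": {
  "hand": [135,135,135],
  "translation": [
    [0,0,0],
    [0,0,0],
    [0,0,0]
  ],
  "rotation": [
    [0,0,0],
    [0,0,0],
    [0,0,0]
  ]
}}

```text
time_s: 12.2
tool_pos: [548.1, 240.1, 103.9]
tcp_rot: [-0.0, 0.94, -0.342, 0.0]
contact_force: [-0.7, 0.1, -0.3]
grip_width: 41.3
```

Emit:
{"fn": "play_rows", "kwargs": {
  "hand": [135,135,135,135,135,135,135,255,255,255,255,255,255,255,255,255,255,255,255,255],
  "translation": [
    [0.0001,0.0019,-0.01],
    [0.0001,0.0019,-0.025],
    [0.0001,0.0019,-0.038],
    [0.0001,0.0019,-0.046],
    [0.0001,0.0019,-0.0513],
    [0.0001,0.0019,-0.0513],
    [0.0001,0.0019,-0.0513],
    [0.0001,0.0019,-0.0513],
    [0.0001,0.0019,-0.0513],
    [0.0001,0.0019,-0.0513],
    [0.0001,0.0019,-0.0513],
    [0.0001,0.0019,-0.0513],
    [0.0001,0.0019,-0.0513],
    [0.0001,0.0019,-0.04],
    [0.0001,0.0019,-0.02],
    [0.0001,0.0019,0.01],
    [0.0001,0.0019,0.05],
    [0.0001,0.0019,0.05],
    [0.0001,0.0019,0.05],
    [0.0001,0.0019,0.05]
  ],
  "rotation": [
    [0,0,0],
    [0,0,0],
    [0,0,0],
    [0,0,0],
    [0,0,0],
    [0,0,0],
    [0,0,0],
    [0,0,0],
    [0,0,0],
    [0,0,0],
    [0,0,0],
    [0,0,0],
    [0,0,0],
    [0,0,0],
    [0,0,0],
    [0,0,0],
    [0,0,0],
    [0,0,0],
    [0,0,0],
    [0,0,0]
  ]
}}

```text
time_s: 13.87
tool_pos: [547.8, 241.9, 153.9]
tcp_rot: [0.0, 0.94, -0.342, 0.0]
contact_force: [0.1, 0.5, -1.6]
grip_width: 15.2
```

```bash
python3 snap.py p2
python3 - <<'E'
import cv2,numpy as np
for n in("w3","p2"):
    g=cv2.cvtColor(cv2.imread(f'pics/{n}.png'),cv2.COLOR_BGR2GRAY)
    print(n,"col",g[256:298,328:333].mean(1).astype(int).tolist())
    for v in (272,280): print(v,g[v,304:356:2].tolist())
E
```

```text
13.8667 [547.82 241.93 153.9 ] phi -39.99104561618644 zax [-0. -0. -1.] [ 0.14  0.49 -1.59] 15.193297579583847
w3 col [166, 166, 166, 166, 165, 167, 152, 117, 105, 107, 106, 107, 107, 106, 107, 107, 106, 106, 106, 106, 105, 106, 105, 103, 91, 97, 108, 103, 87, 89, 151, 169, 158, 158, 158, 158, 159, 148, 121, 106, 108, 108]
272 [167, 167, 164, 163, 164, 147, 114, 116, 114, 116, 115, 116, 112, 106, 101, 95, 87, 86, 79, 73, 79, 170, 164, 164, 165, 119]
280 [162, 168, 167, 166, 162, 110, 117, 116, 117, 116, 103, 111, 95, 72, 100, 94, 88, 84, 82, 74, 69, 108, 167, 165, 166, 163]
p2 col [166, 166, 168, 169, 152, 120, 114, 115, 116, 115, 115, 116, 116, 115, 115, 115, 115, 115, 115, 115, 114, 114, 115, 118, 118, 116, 113, 159, 182, 176, 175, 174, 174, 173, 161, 133, 119, 120, 121, 120, 120, 120]
272 [104, 101, 122, 159, 165, 120, 129, 129, 128, 127, 126, 123, 118, 115, 111, 108, 102, 95, 85, 75, 75, 114, 97, 63, 65, 66]
280 [125, 158, 165, 169, 136, 125, 129, 130, 130, 126, 124, 121, 120, 117, 117, 112, 112, 99, 90, 79, 70, 83, 110, 109, 108, 106]
```

Emit:
{"fn": "play_rows", "kwargs": {
  "hand": [255,255,255,255,255,255,255,255,255,255,255,255,255,255,255,255,255,255,255,255],
  "translation": [
    [-0.0513,-0.5427,0],
    [-0.0513,-0.5427,0],
    [-0.0513,-0.5427,0],
    [-0.0513,-0.5427,0],
    [-0.0513,-0.5427,0],
    [-0.0513,-0.5427,0],
    [-0.0513,-0.5427,0],
    [-0.0513,-0.5427,0],
    [-0.0513,-0.5427,0],
    [-0.0513,-0.5427,0],
    [-0.0513,-0.5427,0],
    [-0.0513,-0.5427,0],
    [-0.0513,-0.5427,0],
    [-0.0513,-0.5427,0],
    [-0.0513,-0.5427,-0.03],
    [-0.0513,-0.5427,-0.06],
    [-0.0513,-0.5427,-0.06],
    [-0.0513,-0.5427,-0.06],
    [-0.0513,-0.5427,-0.06],
    [-0.0513,-0.5427,-0.06]
  ],
  "rotation": [
    [0,0,0],
    [0,0,0],
    [0,0,0],
    [0,0,0],
    [0,0,0],
    [0,0,0],
    [0,0,0],
    [0,0,0],
    [0,0,0],
    [0,0,0],
    [0,0,0],
    [0,0,0],
    [0,0,0],
    [0,0,0],
    [0,0,0],
    [0,0,0],
    [0,0,0],
    [0,0,0],
    [0,0,0],
    [0,0,0]
  ]
}}

```text
time_s: 15.58
tool_pos: [497.9, -300.7, 95.1]
tcp_rot: [0.0, 0.94, -0.342, 0.001]
contact_force: [1.0, -0.0, -0.8]
grip_width: 15.3
```

Emit:
{"fn": "play_rows", "kwargs": {
  "hand": [255,255,255,255,255,255],
  "translation": [
    [0,0,0],
    [0,0,0],
    [0,0,0],
    [0,0,0],
    [0,0,0],
    [0,0,0]
  ],
  "rotation": [
    [0,0,0],
    [0,0,0],
    [0,0,0],
    [0,0,0],
    [0,0,0],
    [0,0,0]
  ]
}}

```text
time_s: 16.08
tool_pos: [496.9, -300.6, 93.9]
tcp_rot: [0.0, 0.94, -0.342, 0.0]
contact_force: [-0.1, 0.2, -1.5]
grip_width: 14.9
```

```bash
python3 snap.py w7
python3 - <<'E'
from h import *;import pickle
np.set_printoptions(precision=2,suppress=True)
o,c=pickle.load(open("pics/w7.pkl","rb"));im=cv2.imread("pics/w7.png")
s=proj(c,[505,-267.9,40]);q=circ(im,*s[0],19.5);print(s,q,ray(c,q[:2],40))
print(proj(c,[496.5,-300.8,40]),proj(c,o["tool_pos"]+[0,0,-42]))
E
```

```text
16.0833 [ 496.92 -300.64   93.92] phi -39.98921564807813 zax [ 0. -0. -1.] [-0.13  0.24 -1.53] 14.910275528388691
[[298.94 208.43]] [299.19 208.07  18.96] [ 505.21 -267.84]
[[328.98 267.71]] [[329.41 275.35]]
```

Emit:
{"fn": "play_rows", "kwargs": {
  "hand": [255,255,255,255,255,255,255,255,255,255,255,255,255,255,255,255,255,255],
  "translation": [
    [-0.0002,0,-0.004],
    [-0.0002,0,-0.008],
    [-0.0002,0,-0.012],
    [-0.0002,0,-0.016],
    [-0.0002,0,-0.019],
    [-0.0002,0,-0.022],
    [-0.0002,0,-0.025],
    [-0.0002,0,-0.028],
    [-0.0002,0,-0.031],
    [-0.0002,0,-0.034],
    [-0.0002,0,-0.036],
    [-0.0002,0,-0.038],
    [-0.0002,0,-0.04],
    [-0.0002,0,-0.041],
    [-0.0002,0,-0.041],
    [-0.0002,0,-0.041],
    [-0.0002,0,-0.041],
    [-0.0002,0,-0.041]
  ],
  "rotation": [
    [0,0,0],
    [0,0,0],
    [0,0,0],
    [0,0,0],
    [0,0,0],
    [0,0,0],
    [0,0,0],
    [0,0,0],
    [0,0,0],
    [0,0,0],
    [0,0,0],
    [0,0,0],
    [0,0,0],
    [0,0,0],
    [0,0,0],
    [0,0,0],
    [0,0,0],
    [0,0,0]
  ]
}}

```text
time_s: 17.63
tool_pos: [498.3, -301.8, 57.4]
tcp_rot: [0.0, 0.94, -0.342, 0.002]
contact_force: [-6.4, 3.7, 23.1]
grip_width: 14.9
```

Emit:
{"fn": "play_rows", "kwargs": {
  "hand": [255,135,135,135,135,135,135,135,135,135,135,135,135,135,135,135,135,135,135,135],
  "translation": [
    [0,0,0.003],
    [0,0,0.003],
    [0,0,0.003],
    [0,0,0.003],
    [0,0,0.015],
    [0,0,0.04],
    [0,0,0.075],
    [0.006,0.03,0.1],
    [0.012,0.07,0.1],
    [0.018,0.11,0.1],
    [0.024,0.15,0.1],
    [0.03,0.19,0.1],
    [0.036,0.23,0.1],
    [0.042,0.27,0.1],
    [0.048,0.31,0.1],
    [0.054,0.35,0.1],
    [0.06,0.39,0.1],
    [0.066,0.43,0.1],
    [0.072,0.47,0.1],
    [0.078,0.51,0.1]
  ],
  "rotation": [
    [0,0,0],
    [0,0,0],
    [0,0,0],
    [0,0,0],
    [0,0,0],
    [0,0,0],
    [0,0,0],
    [0,0,0],
    [0,0,0],
    [0,0,0],
    [0,0,0],
    [0,0,0],
    [0,0,0],
    [0,0,0],
    [0,0,0],
    [0,0,0],
    [0,0,0],
    [0,0,0],
    [0,0,0],
    [0,0,0]
  ]
}}

```text
time_s: 19.3
tool_pos: [574.5, 211.5, 153.2]
tcp_rot: [-0.0, 0.94, -0.342, 0.0]
contact_force: [0.5, -0.2, -0.5]
grip_width: 41.9
```

Emit:
{"fn": "play_rows", "kwargs": {
  "hand": [135,135,135,135,135,135,135,135,135,135,135,135],
  "translation": [
    [0.0075,0.0369,-0.01],
    [0.0075,0.0369,-0.03],
    [0.0075,0.0369,-0.05],
    [0.0075,0.0369,-0.05],
    [0.0075,0.0369,-0.05],
    [0.0075,0.0369,-0.05],
    [0.0075,0.0369,-0.05],
    [0.0075,0.0369,-0.05],
    [0.0075,0.0369,-0.05],
    [0.0075,0.0369,-0.05],
    [0.0075,0.0369,-0.05],
    [0.0075,0.0369,-0.05]
  ],
  "rotation": [
    [0,0,0],
    [0,0,0],
    [0,0,0],
    [0,0,0],
    [0,0,0],
    [0,0,0],
    [0,0,0],
    [0,0,0],
    [0,0,0],
    [0,0,0],
    [0,0,0],
    [0,0,0]
  ]
}}

```text
time_s: 20.3
tool_pos: [582.3, 246.2, 103.0]
tcp_rot: [-0.0, 0.94, -0.342, 0.0]
contact_force: [-0.9, -0.3, 0.1]
grip_width: 41.4
```

Accurate. Grasping pin 3 and lifting to view the foot.

Emit:
{"fn": "play_rows", "kwargs": {
  "hand": [135,135,135,135,135,135,135,255,255,255,255,255,255,255,255,255,255,255,255,255],
  "translation": [
    [0,0,-0.01],
    [0,0,-0.025],
    [0,0,-0.038],
    [0,0,-0.046],
    [0,0,-0.0505],
    [0,0,-0.0505],
    [0,0,-0.0505],
    [0,0,-0.0505],
    [0,0,-0.0505],
    [0,0,-0.0505],
    [0,0,-0.0505],
    [0,0,-0.0505],
    [0,0,-0.0505],
    [0,0,-0.04],
    [0,0,-0.02],
    [0,0,0.01],
    [0,0,0.05],
    [0,0,0.05],
    [0,0,0.05],
    [0,0,0.05]
  ],
  "rotation": [
    [0,0,0],
    [0,0,0],
    [0,0,0],
    [0,0,0],
    [0,0,0],
    [0,0,0],
    [0,0,0],
    [0,0,0],
    [0,0,0],
    [0,0,0],
    [0,0,0],
    [0,0,0],
    [0,0,0],
    [0,0,0],
    [0,0,0],
    [0,0,0],
    [0,0,0],
    [0,0,0],
    [0,0,0],
    [0,0,0]
  ]
}}

```text
time_s: 21.97
tool_pos: [582.0, 246.2, 153.1]
tcp_rot: [-0.0, 0.94, -0.342, 0.0]
contact_force: [-0.4, -0.5, -1.4]
grip_width: 14.9
```

```bash
cat > foot.py <<'E'
import sys,cv2,numpy as np
g=cv2.cvtColor(cv2.imread(f'pics/{sys.argv[1]}.png'),cv2.COLOR_BGR2GRAY)
print("col",g[256:298,328:333].mean(1).astype(int).tolist())
for v in (268,272,276,280): print(v,g[v,304:356:2].tolist())
E
python3 snap.py p3;python3 foot.py p3
```

```text
21.9667 [581.96 246.2  153.12] phi -39.993466614345145 zax [ 0.  0. -1.] [-0.37 -0.52 -1.35] 14.925422947562199
col [166, 166, 166, 166, 167, 166, 166, 165, 166, 166, 166, 166, 166, 167, 162, 133, 97, 100, 102, 104, 105, 105, 114, 119, 115, 115, 112, 147, 175, 174, 170, 171, 169, 171, 170, 148, 118, 118, 118, 119, 118, 118]
268 [91, 107, 148, 167, 165, 167, 167, 167, 167, 167, 166, 167, 166, 167, 165, 166, 165, 166, 166, 166, 167, 149, 104, 109, 112, 112]
272 [101, 99, 137, 164, 167, 165, 167, 166, 164, 149, 121, 106, 103, 97, 91, 115, 148, 169, 167, 151, 108, 110, 110, 108, 105, 110]
276 [102, 105, 156, 164, 166, 168, 151, 111, 116, 115, 113, 114, 112, 105, 101, 94, 89, 80, 73, 97, 107, 108, 112, 112, 109, 108]
280 [124, 158, 164, 167, 166, 115, 118, 120, 115, 122, 125, 119, 118, 115, 114, 111, 100, 83, 74, 70, 72, 109, 107, 109, 110, 106]
```

Emit:
{"fn": "play_rows", "kwargs": {
  "hand": [255,255,255,255,255,255,255,255,255,255,255,255,255,255,255,255,255,255,255],
  "translation": [
    [0.003,-0.03,0],
    [0.006,-0.07,0],
    [0.009,-0.11,0],
    [0.012,-0.15,0],
    [0.015,-0.19,0],
    [0.018,-0.23,0],
    [0.022,-0.27,0],
    [0.025,-0.31,0],
    [0.0279,-0.3251,0],
    [0.0279,-0.3251,-0.03],
    [0.0279,-0.3251,-0.06],
    [0.0279,-0.3251,-0.06],
    [0.0279,-0.3251,-0.06],
    [0.0279,-0.3251,-0.06],
    [0.0279,-0.3251,-0.06],
    [0.0279,-0.3251,-0.06],
    [0.0279,-0.3251,-0.06],
    [0.0279,-0.3251,-0.06],
    [0.0279,-0.3251,-0.06]
  ],
  "rotation": [
    [0,0,0],
    [0,0,0],
    [0,0,0],
    [0,0,0],
    [0,0,0],
    [0,0,0],
    [0,0,0],
    [0,0,0],
    [0,0,0],
    [0,0,0],
    [0,0,0],
    [0,0,0],
    [0,0,0],
    [0,0,0],
    [0,0,0],
    [0,0,0],
    [0,0,0],
    [0,0,0],
    [0,0,0]
  ]
}}

```text
time_s: 23.6
tool_pos: [610.5, -78.7, 93.6]
tcp_rot: [-0.0, 0.94, -0.342, 0.001]
contact_force: [-0.5, -0.7, -1.2]
grip_width: 15.1
```

```bash
python3 snap.py w8
python3 - <<'E'
from h import *;import pickle
np.set_printoptions(precision=2,suppress=True)
o,c=pickle.load(open("pics/w8.pkl","rb"));im=cv2.imread("pics/w8.png")
W=[]
for y in(34,-34,64):
    s=proj(c,np.r_[at((606.9,-14.8),.0517,(0,y)),40])
    q=circ(im,*s[0],18.5);W.append(ray(c,q[:2],40));print(s,q,W[-1])
t,th,r=fit([(0,34),(0,-34)],W[:2]);print(t,th,r,at(t,th,(0,-64)))
t,th,r=fit([(0,34),(0,-34),(0,64)],W);print(t,th,r,at(t,th,(0,-64)))
E
```

```text
23.6 [610.54 -78.74  93.6 ] phi -39.97611896610656 zax [ 0. -0. -1.] [-0.5  -0.7  -1.16] 15.053497064140654
[[183.17 120.31]] [184.08 122.59  19.34] [604.74  18.18]
[[287.27 225.65]] [287.45 226.37  18.24] [608.48 -49.09]
[[132.2   68.74]] [133.51  71.97  19.62] [603.05  47.83]
[606.61 -15.45] 0.05557005415886609 [[ 0.02 -0.31]
 [-0.02  0.31]] [610.17 -79.35]
[606.62 -15.66] 0.055964105218842534 [[ 0.03 -0.11]
 [-0.04  0.52]
 [ 0.01 -0.41]] [610.2  -79.56]
```

Emit:
{"fn": "play_rows", "kwargs": {
  "hand": [255,255,255,255,255,255,255,255,255,255,255,255,255,255,255,255,255,255],
  "translation": [
    [0,0,-0.005],
    [0,0,-0.01],
    [0,0,-0.014],
    [0,0,-0.018],
    [0,0,-0.022],
    [0,0,-0.026],
    [0,0,-0.03],
    [0,0,-0.033],
    [0,0,-0.036],
    [0,0,-0.038],
    [0,0,-0.04],
    [0,0,-0.042],
    [0,0,-0.044],
    [0,0,-0.044],
    [0,0,-0.044],
    [0,0,-0.044],
    [0,0,-0.044],
    [0,0,-0.044]
  ],
  "rotation": [
    [0,0,0],
    [0,0,0],
    [0,0,0],
    [0,0,0],
    [0,0,0],
    [0,0,0],
    [0,0,0],
    [0,0,0],
    [0,0,0],
    [0,0,0],
    [0,0,0],
    [0,0,0],
    [0,0,0],
    [0,0,0],
    [0,0,0],
    [0,0,0],
    [0,0,0],
    [0,0,0]
  ]
}}

```text
time_s: 25.15
tool_pos: [610.5, -78.8, 52.5]
tcp_rot: [-0.0, 0.94, -0.342, 0.0]
contact_force: [-8.2, 1.2, 18.6]
grip_width: 14.6
```

Emit:
{"fn": "play_rows", "kwargs": {
  "hand": [255,135,135,135,135,135,135,135,135,135,135,135,135,135,135,135,135,135,135,135],
  "translation": [
    [0,0,0.003],
    [0,0,0.003],
    [0,0,0.003],
    [0,0,0.003],
    [0,0,0.015],
    [0,0,0.04],
    [0,0,0.075],
    [-0.005,0.02,0.105],
    [-0.017,0.055,0.105],
    [-0.029,0.092,0.105],
    [-0.041,0.13,0.105],
    [-0.053,0.167,0.105],
    [-0.065,0.205,0.105],
    [-0.077,0.242,0.105],
    [-0.089,0.28,0.105],
    [-0.101,0.318,0.105],
    [-0.113,0.355,0.105],
    [-0.1199,0.3739,0.105],
    [-0.1199,0.3739,0.085],
    [-0.1199,0.3739,0.055]
  ],
  "rotation": [
    [0,0,0],
    [0,0,0],
    [0,0,0],
    [0,0,0],
    [0,0,0],
    [0,0,0],
    [0,0,0],
    [0,0,0],
    [0,0,0],
    [0,0,0],
    [0,0,0],
    [0,0,0],
    [0,0,0],
    [0,0,0],
    [0,0,0],
    [0,0,0],
    [0,0,0],
    [0,0,0],
    [0,0,0],
    [0,0,0]
  ]
}}

```text
time_s: 26.82
tool_pos: [492.6, 298.7, 107.6]
tcp_rot: [-0.003, 0.94, -0.34, 0.003]
contact_force: [-0.2, -0.5, 0.5]
grip_width: 41.5
```

Emit:
{"fn": "play_rows", "kwargs": {
  "hand": [135,135,135,135,135,135,135],
  "translation": [
    [0,0,0],
    [0,0,0],
    [0,0,0],
    [0,0,0],
    [0,0,0],
    [0,0,0],
    [0,0,0]
  ],
  "rotation": [
    [0,0,0],
    [0,0,0],
    [0,0,0],
    [0,0,0],
    [0,0,0],
    [0,0,0],
    [0,0,0]
  ]
}}

```text
time_s: 27.4
tool_pos: [490.9, 295.2, 104.7]
tcp_rot: [-0.001, 0.94, -0.342, 0.001]
contact_force: [-0.3, 0.8, 0.4]
grip_width: 41.4
```

Emit:
{"fn": "play_rows", "kwargs": {
  "hand": [135,135,135,135,135,135,135,255,255,255,255,255,255,255,255,255,255,255,255,255],
  "translation": [
    [0,0,-0.01],
    [0,0,-0.025],
    [0,0,-0.038],
    [0,0,-0.046],
    [0,0,-0.0515],
    [0,0,-0.0515],
    [0,0,-0.0515],
    [0,0,-0.0515],
    [0,0,-0.0515],
    [0,0,-0.0515],
    [0,0,-0.0515],
    [0,0,-0.0515],
    [0,0,-0.0515],
    [0,0,-0.04],
    [0,0,-0.02],
    [0,0,0.01],
    [0,0,0.05],
    [0,0,0.05],
    [0,0,0.05],
    [0,0,0.05]
  ],
  "rotation": [
    [0,0,0],
    [0,0,0],
    [0,0,0],
    [0,0,0],
    [0,0,0],
    [0,0,0],
    [0,0,0],
    [0,0,0],
    [0,0,0],
    [0,0,0],
    [0,0,0],
    [0,0,0],
    [0,0,0],
    [0,0,0],
    [0,0,0],
    [0,0,0],
    [0,0,0],
    [0,0,0],
    [0,0,0],
    [0,0,0]
  ]
}}

```text
time_s: 29.07
tool_pos: [489.9, 294.9, 153.9]
tcp_rot: [-0.0, 0.94, -0.342, 0.0]
contact_force: [-0.0, -0.4, -2.6]
grip_width: 15.0
```

```bash
python3 snap.py p4;python3 foot.py p4
```

```text
29.0667 [489.87 294.91 153.95] phi -39.99440508992389 zax [ 0.  0. -1.] [-0.02 -0.35 -2.63] 15.01185852285421
col [140, 141, 141, 141, 142, 142, 142, 141, 141, 141, 141, 141, 143, 143, 133, 109, 99, 101, 103, 104, 104, 106, 110, 116, 117, 118, 115, 150, 174, 174, 172, 171, 170, 170, 168, 146, 118, 117, 118, 117, 117, 117]
268 [142, 141, 141, 142, 142, 141, 142, 141, 141, 141, 142, 143, 143, 143, 143, 141, 142, 141, 143, 143, 141, 142, 141, 142, 140, 141]
272 [141, 142, 142, 141, 141, 142, 143, 142, 141, 129, 113, 104, 104, 100, 94, 89, 114, 138, 143, 141, 142, 140, 140, 139, 139, 153]
276 [143, 142, 142, 142, 141, 141, 118, 112, 118, 120, 117, 111, 107, 106, 102, 96, 91, 82, 76, 103, 142, 139, 140, 139, 140, 165]
280 [139, 139, 142, 142, 139, 108, 118, 107, 111, 125, 123, 121, 119, 118, 117, 114, 111, 107, 83, 72, 74, 145, 139, 168, 165, 164]
```

Emit:
{"fn": "play_rows", "kwargs": {
  "hand": [255,255,255,255,255,255,255,255,255,255,255,255,255,255,255,255,255,255,255,255],
  "translation": [
    [0.008,-0.022,0],
    [0.02,-0.058,0],
    [0.032,-0.094,0],
    [0.045,-0.13,0],
    [0.057,-0.166,0],
    [0.07,-0.202,0],
    [0.082,-0.238,0],
    [0.095,-0.274,0],
    [0.107,-0.31,0],
    [0.115,-0.335,0],
    [0.1185,-0.3442,0],
    [0.1185,-0.3442,-0.03],
    [0.1185,-0.3442,-0.06],
    [0.1185,-0.3442,-0.06],
    [0.1185,-0.3442,-0.06],
    [0.1185,-0.3442,-0.06],
    [0.1185,-0.3442,-0.06],
    [0.1185,-0.3442,-0.06],
    [0.1185,-0.3442,-0.06],
    [0.1185,-0.3442,-0.06]
  ],
  "rotation": [
    [0,0,0],
    [0,0,0],
    [0,0,0],
    [0,0,0],
    [0,0,0],
    [0,0,0],
    [0,0,0],
    [0,0,0],
    [0,0,0],
    [0,0,0],
    [0,0,0],
    [0,0,0],
    [0,0,0],
    [0,0,0],
    [0,0,0],
    [0,0,0],
    [0,0,0],
    [0,0,0],
    [0,0,0],
    [0,0,0]
  ]
}}

```text
time_s: 30.78
tool_pos: [609.5, -49.0, 95.1]
tcp_rot: [-0.0, 0.94, -0.342, 0.001]
contact_force: [0.4, 0.1, -1.1]
grip_width: 15.3
```

Emit:
{"fn": "play_rows", "kwargs": {
  "hand": [255,255,255,255,255,255,255,255,255,255,255,255,255,255,255,255,255,255],
  "translation": [
    [0,0,-0.005],
    [0,0,-0.01],
    [0,0,-0.014],
    [0,0,-0.018],
    [0,0,-0.022],
    [0,0,-0.026],
    [0,0,-0.03],
    [0,0,-0.033],
    [0,0,-0.036],
    [0,0,-0.038],
    [0,0,-0.04],
    [0,0,-0.042],
    [0,0,-0.044],
    [0,0,-0.045],
    [0,0,-0.045],
    [0,0,-0.045],
    [0,0,-0.045],
    [0,0,-0.045]
  ],
  "rotation": [
    [0,0,0],
    [0,0,0],
    [0,0,0],
    [0,0,0],
    [0,0,0],
    [0,0,0],
    [0,0,0],
    [0,0,0],
    [0,0,0],
    [0,0,0],
    [0,0,0],
    [0,0,0],
    [0,0,0],
    [0,0,0],
    [0,0,0],
    [0,0,0],
    [0,0,0],
    [0,0,0]
  ]
}}

```text
time_s: 32.28
tool_pos: [609.2, -49.1, 52.5]
tcp_rot: [-0.0, 0.94, -0.342, 0.0]
contact_force: [-10.0, 1.7, 18.7]
grip_width: 15.2
```

```bash
python3 snap.py w9
python3 - <<'E'
from h import *;import pickle
np.set_printoptions(precision=2,suppress=True)
o,c=pickle.load(open("pics/w9.pkl","rb"));im=cv2.imread("pics/w9.png")
for y in(34,64):
    s=proj(c,np.r_[at((606.7,-15),.0525,(0,y)),40])
    q=circ(im,*s[0],24);print(s,q,ray(c,q[:2],40))
E
```

```text
32.2833 [609.17 -49.1   52.49] phi -39.98722306206695 zax [ 0. -0. -1.] [-10.01   1.69  18.68] 15.156919279973339
[[205.84 181.24]] [206.37 182.26  23.34] [604.8   18.55]
[[144.77 121.1 ]] [146.69 124.05  23.76] [603.11  47.75]
```

Emit:
{"fn": "play_rows", "kwargs": {
  "hand": [255,135,135,135,135,135,135,135,135,135,135,135,135,135,135,135,135,135,135,135],
  "translation": [
    [0,0,0.003],
    [0,0,0.003],
    [0,0,0.003],
    [0,0,0.003],
    [0,0,0.015],
    [0,0,0.04],
    [0,0,0.075],
    [-0.004,0.02,0.105],
    [-0.014,0.055,0.105],
    [-0.022,0.092,0.105],
    [-0.031,0.13,0.105],
    [-0.04,0.167,0.105],
    [-0.049,0.205,0.105],
    [-0.058,0.242,0.105],
    [-0.067,0.28,0.105],
    [-0.076,0.318,0.105],
    [-0.0847,0.349,0.105],
    [-0.0847,0.349,0.085],
    [-0.0847,0.349,0.055],
    [-0.0847,0.349,0.055]
  ],
  "rotation": [
    [0,0,0],
    [0,0,0],
    [0,0,0],
    [0,0,0],
    [0,0,0],
    [0,0,0],
    [0,0,0],
    [0,0,0],
    [0,0,0],
    [0,0,0],
    [0,0,0],
    [0,0,0],
    [0,0,0],
    [0,0,0],
    [0,0,0],
    [0,0,0],
    [0,0,0],
    [0,0,0],
    [0,0,0],
    [0,0,0]
  ]
}}

```text
time_s: 34.0
tool_pos: [520.0, 299.0, 98.9]
tcp_rot: [0.003, 0.94, -0.341, -0.003]
contact_force: [-2.2, -1.3, -0.5]
grip_width: 41.3
```

Emit:
{"fn": "play_rows", "kwargs": {
  "hand": [135,135,135,135,135,135,135,135],
  "translation": [
    [0,0,0],
    [0,0,0],
    [0,0,0],
    [0,0,0],
    [0,0,0],
    [0,0,0],
    [0,0,0],
    [0,0,0]
  ],
  "rotation": [
    [0,0,0],
    [0,0,0],
    [0,0,0],
    [0,0,0],
    [0,0,0],
    [0,0,0],
    [0,0,0],
    [0,0,0]
  ]
}}

```text
time_s: 34.67
tool_pos: [524.1, 299.8, 104.0]
tcp_rot: [-0.0, 0.94, -0.342, 0.0]
contact_force: [0.1, -0.1, -0.8]
grip_width: 41.4
```

Emit:
{"fn": "play_rows", "kwargs": {
  "hand": [135,135,135,135,135,135,135,255,255,255,255,255,255,255,255,255,255,255,255,255],
  "translation": [
    [0,0,-0.01],
    [0,0,-0.025],
    [0,0,-0.038],
    [0,0,-0.046],
    [0,0,-0.0515],
    [0,0,-0.0515],
    [0,0,-0.0515],
    [0,0,-0.0515],
    [0,0,-0.0515],
    [0,0,-0.0515],
    [0,0,-0.0515],
    [0,0,-0.0515],
    [0,0,-0.0515],
    [0,0,-0.04],
    [0,0,-0.02],
    [0,0,0.01],
    [0,0,0.05],
    [0,0,0.05],
    [0,0,0.05],
    [0,0,0.05]
  ],
  "rotation": [
    [0,0,0],
    [0,0,0],
    [0,0,0],
    [0,0,0],
    [0,0,0],
    [0,0,0],
    [0,0,0],
    [0,0,0],
    [0,0,0],
    [0,0,0],
    [0,0,0],
    [0,0,0],
    [0,0,0],
    [0,0,0],
    [0,0,0],
    [0,0,0],
    [0,0,0],
    [0,0,0],
    [0,0,0],
    [0,0,0]
  ]
}}

```text
time_s: 36.33
tool_pos: [523.6, 299.7, 153.9]
tcp_rot: [0.0, 0.94, -0.342, -0.0]
contact_force: [-0.6, 0.0, -2.0]
grip_width: 15.2
```

```bash
python3 snap.py p5;python3 foot.py p5
```

```text
36.3333 [523.6  299.72 153.87] phi -39.99074175439015 zax [-0. -0. -1.] [-0.64  0.   -2.03] 15.216309581070595
col [139, 139, 140, 140, 139, 140, 140, 139, 139, 139, 140, 140, 139, 140, 140, 133, 110, 98, 100, 102, 103, 105, 104, 112, 117, 114, 115, 112, 159, 179, 170, 169, 170, 169, 170, 161, 136, 118, 119, 120, 119, 120]
268 [102, 101, 118, 133, 138, 139, 142, 142, 141, 139, 139, 140, 140, 140, 139, 141, 141, 140, 139, 139, 138, 142, 165, 163, 164, 163]
272 [101, 100, 109, 133, 140, 139, 138, 139, 141, 140, 131, 114, 110, 110, 114, 122, 133, 141, 142, 140, 146, 163, 164, 162, 163, 163]
276 [98, 99, 137, 138, 139, 139, 138, 117, 114, 115, 114, 112, 107, 105, 98, 95, 90, 82, 76, 143, 164, 164, 162, 163, 163, 164]
280 [96, 145, 139, 140, 140, 118, 115, 116, 119, 126, 117, 115, 120, 114, 114, 108, 107, 81, 74, 72, 84, 168, 162, 162, 163, 163]
```

Emit:
{"fn": "play_rows", "kwargs": {
  "hand": [255,255,255,255,255,255,255,255,255,255,255,255,255,255,255,255,255,255,255,255],
  "translation": [
    [0.006,-0.022,0],
    [0.017,-0.058,0],
    [0.027,-0.094,0],
    [0.038,-0.13,0],
    [0.048,-0.166,0],
    [0.059,-0.202,0],
    [0.069,-0.238,0],
    [0.078,-0.268,0],
    [0.0813,-0.2808,0],
    [0.0813,-0.2808,-0.03],
    [0.0813,-0.2808,-0.06],
    [0.0813,-0.2808,-0.06],
    [0.0813,-0.2808,-0.06],
    [0.0813,-0.2808,-0.06],
    [0.0813,-0.2808,-0.06],
    [0.0813,-0.2808,-0.06],
    [0.0813,-0.2808,-0.06],
    [0.0813,-0.2808,-0.06],
    [0.0813,-0.2808,-0.06],
    [0.0813,-0.2808,-0.06]
  ],
  "rotation": [
    [0,0,0],
    [0,0,0],
    [0,0,0],
    [0,0,0],
    [0,0,0],
    [0,0,0],
    [0,0,0],
    [0,0,0],
    [0,0,0],
    [0,0,0],
    [0,0,0],
    [0,0,0],
    [0,0,0],
    [0,0,0],
    [0,0,0],
    [0,0,0],
    [0,0,0],
    [0,0,0],
    [0,0,0],
    [0,0,0]
  ]
}}

```text
time_s: 38.05
tool_pos: [605.5, 19.2, 94.2]
tcp_rot: [-0.0, 0.94, -0.342, 0.0]
contact_force: [0.4, 0.1, -0.8]
grip_width: 15.3
```

Emit:
{"fn": "play_rows", "kwargs": {
  "hand": [255,255,255,255,255,255,255,255,255,255,255,255,255,255,255,255,255,255],
  "translation": [
    [0,0,-0.005],
    [0,0,-0.01],
    [0,0,-0.014],
    [0,0,-0.018],
    [0,0,-0.022],
    [0,0,-0.026],
    [0,0,-0.03],
    [0,0,-0.033],
    [0,0,-0.036],
    [0,0,-0.038],
    [0,0,-0.04],
    [0,0,-0.042],
    [0,0,-0.044],
    [0,0,-0.045],
    [0,0,-0.045],
    [0,0,-0.045],
    [0,0,-0.045],
    [0,0,-0.045]
  ],
  "rotation": [
    [0,0,0],
    [0,0,0],
    [0,0,0],
    [0,0,0],
    [0,0,0],
    [0,0,0],
    [0,0,0],
    [0,0,0],
    [0,0,0],
    [0,0,0],
    [0,0,0],
    [0,0,0],
    [0,0,0],
    [0,0,0],
    [0,0,0],
    [0,0,0],
    [0,0,0],
    [0,0,0]
  ]
}}

```text
time_s: 39.55
tool_pos: [605.8, 19.2, 52.5]
tcp_rot: [-0.0, 0.94, -0.342, 0.0]
contact_force: [-8.7, -0.3, 19.7]
grip_width: 15.2
```

Emit:
{"fn": "play_rows", "kwargs": {
  "hand": [255,135,135,135,135,135,135,135,135,135,135,135,135,135,135,135,135,135,135,135],
  "translation": [
    [0,0,0.003],
    [0,0,0.003],
    [0,0,0.003],
    [0,0,0.003],
    [0,0,0.015],
    [0,0,0.04],
    [0,0,0.075],
    [-0.003,0.02,0.105],
    [-0.009,0.055,0.105],
    [-0.015,0.092,0.105],
    [-0.022,0.13,0.105],
    [-0.028,0.167,0.105],
    [-0.034,0.205,0.105],
    [-0.04,0.242,0.105],
    [-0.045,0.275,0.105],
    [-0.0472,0.2851,0.095],
    [-0.0472,0.2851,0.075],
    [-0.0472,0.2851,0.055],
    [-0.0472,0.2851,0.055],
    [-0.0472,0.2851,0.055]
  ],
  "rotation": [
    [0,0,0],
    [0,0,0],
    [0,0,0],
    [0,0,0],
    [0,0,0],
    [0,0,0],
    [0,0,0],
    [0,0,0],
    [0,0,0],
    [0,0,0],
    [0,0,0],
    [0,0,0],
    [0,0,0],
    [0,0,0],
    [0,0,0],
    [0,0,0],
    [0,0,0],
    [0,0,0],
    [0,0,0],
    [0,0,0]
  ]
}}

```text
time_s: 41.22
tool_pos: [556.8, 303.1, 102.1]
tcp_rot: [0.002, 0.94, -0.342, -0.001]
contact_force: [-0.1, 0.3, 0.3]
grip_width: 41.6
```

Emit:
{"fn": "play_rows", "kwargs": {
  "hand": [135,135,135,135,135,135,135,135],
  "translation": [
    [0,0,0],
    [0,0,0],
    [0,0,0],
    [0,0,0],
    [0,0,0],
    [0,0,0],
    [0,0,0],
    [0,0,0]
  ],
  "rotation": [
    [0,0,0],
    [0,0,0],
    [0,0,0],
    [0,0,0],
    [0,0,0],
    [0,0,0],
    [0,0,0],
    [0,0,0]
  ]
}}

```text
time_s: 41.88
tool_pos: [558.1, 304.2, 103.8]
tcp_rot: [-0.0, 0.94, -0.342, 0.0]
contact_force: [0.2, 0.4, 0.6]
grip_width: 41.4
```

Emit:
{"fn": "play_rows", "kwargs": {
  "hand": [135,135,135,135,135,135,135,255,255,255,255,255,255,255,255,255,255,255,255,255],
  "translation": [
    [0,0,-0.01],
    [0,0,-0.025],
    [0,0,-0.038],
    [0,0,-0.046],
    [0,0,-0.0515],
    [0,0,-0.0515],
    [0,0,-0.0515],
    [0,0,-0.0515],
    [0,0,-0.0515],
    [0,0,-0.0515],
    [0,0,-0.0515],
    [0,0,-0.0515],
    [0,0,-0.0515],
    [0,0,-0.04],
    [0,0,-0.02],
    [0,0,0.01],
    [0,0,0.05],
    [0,0,0.05],
    [0,0,0.05],
    [0,0,0.05]
  ],
  "rotation": [
    [0,0,0],
    [0,0,0],
    [0,0,0],
    [0,0,0],
    [0,0,0],
    [0,0,0],
    [0,0,0],
    [0,0,0],
    [0,0,0],
    [0,0,0],
    [0,0,0],
    [0,0,0],
    [0,0,0],
    [0,0,0],
    [0,0,0],
    [0,0,0],
    [0,0,0],
    [0,0,0],
    [0,0,0],
    [0,0,0]
  ]
}}

```text
time_s: 43.55
tool_pos: [557.9, 304.1, 154.2]
tcp_rot: [-0.0, 0.94, -0.342, 0.0]
contact_force: [-0.4, -0.7, -0.5]
grip_width: 15.1
```

```bash
python3 snap.py p6;python3 foot.py p6
```

```text
43.55 [557.91 304.1  154.22] phi -39.99763530967983 zax [ 0.  0. -1.] [-0.36 -0.74 -0.49] 15.132301981651407
col [138, 138, 139, 139, 139, 137, 123, 112, 112, 113, 112, 112, 111, 112, 111, 112, 112, 111, 111, 111, 111, 112, 112, 103, 111, 118, 112, 112, 107, 155, 177, 168, 167, 167, 167, 169, 159, 131, 114, 115, 116, 116]
268 [63, 101, 125, 139, 139, 140, 127, 125, 124, 124, 126, 123, 118, 112, 105, 101, 96, 89, 82, 115, 166, 162, 163, 162, 163, 163]
272 [101, 96, 116, 135, 138, 117, 125, 127, 125, 123, 123, 123, 119, 113, 107, 100, 94, 91, 85, 77, 95, 164, 161, 160, 162, 164]
276 [101, 96, 140, 138, 130, 120, 126, 124, 123, 125, 123, 123, 119, 111, 107, 101, 94, 90, 85, 77, 69, 160, 161, 162, 162, 162]
280 [91, 143, 138, 139, 119, 123, 126, 126, 124, 123, 114, 114, 114, 109, 116, 102, 95, 83, 84, 75, 71, 135, 163, 162, 163, 163]
```

Emit:
{"fn": "play_rows", "kwargs": {
  "hand": [255,255,255,255,255,255,255,255,255,255,255,255,255,255,255,255,255,255],
  "translation": [
    [-0.002,-0.02,0],
    [-0.005,-0.06,0],
    [-0.009,-0.1,0],
    [-0.013,-0.14,0],
    [-0.016,-0.18,0],
    [-0.02,-0.22,0],
    [-0.024,-0.26,0],
    [-0.027,-0.3,0],
    [-0.031,-0.34,0],
    [-0.034,-0.38,0],
    [-0.038,-0.42,0],
    [-0.042,-0.46,0],
    [-0.046,-0.5,0],
    [-0.05,-0.54,0],
    [-0.0521,-0.565,0],
    [-0.0521,-0.5712,-0.02],
    [-0.0521,-0.5712,-0.04],
    [-0.0521,-0.5712,-0.06]
  ],
  "rotation": [
    [0,0,0],
    [0,0,0],
    [0,0,0],
    [0,0,0],
    [0,0,0],
    [0,0,0],
    [0,0,0],
    [0,0,0],
    [0,0,0],
    [0,0,0],
    [0,0,0],
    [0,0,0],
    [0,0,0],
    [0,0,0],
    [0,0,0],
    [0,0,0],
    [0,0,0],
    [0,0,0]
  ]
}}

```text
time_s: 45.1
tool_pos: [504.4, -267.5, 91.2]
tcp_rot: [-0.0, 0.939, -0.343, -0.001]
contact_force: [-0.7, -0.6, -1.6]
grip_width: 15.3
```

Emit:
{"fn": "play_rows", "kwargs": {
  "hand": [255,255,255,255,255,255,255,255,255,255,255,255],
  "translation": [
    [0,0,0],
    [0,0,0],
    [0,0,0],
    [0,0,0],
    [0,0,0],
    [0,0,0],
    [0,0,0],
    [0,0,0],
    [0,0,0],
    [0,0,0],
    [0,0,0],
    [0,0,0]
  ],
  "rotation": [
    [0,0,0],
    [0,0,0],
    [0,0,0],
    [0,0,0],
    [0,0,0],
    [0,0,0],
    [0,0,0],
    [0,0,0],
    [0,0,0],
    [0,0,0],
    [0,0,0],
    [0,0,0]
  ]
}}

```text
time_s: 46.1
tool_pos: [505.9, -267.0, 93.7]
tcp_rot: [-0.0, 0.94, -0.342, -0.0]
contact_force: [0.0, -0.7, -1.4]
grip_width: 15.3
```

Emit:
{"fn": "play_rows", "kwargs": {
  "hand": [255,255,255,255,255,255,255,255,255,255,255,255,255,255,255,255,255,255],
  "translation": [
    [0,0,-0.004],
    [0,0,-0.008],
    [0,0,-0.012],
    [0,0,-0.016],
    [0,0,-0.019],
    [0,0,-0.022],
    [0,0,-0.025],
    [0,0,-0.028],
    [0,0,-0.031],
    [0,0,-0.034],
    [0,0,-0.036],
    [0,0,-0.038],
    [0,0,-0.04],
    [0,0,-0.041],
    [0,0,-0.041],
    [0,0,-0.041],
    [0,0,-0.041],
    [0,0,-0.041]
  ],
  "rotation": [
    [0,0,0],
    [0,0,0],
    [0,0,0],
    [0,0,0],
    [0,0,0],
    [0,0,0],
    [0,0,0],
    [0,0,0],
    [0,0,0],
    [0,0,0],
    [0,0,0],
    [0,0,0],
    [0,0,0],
    [0,0,0],
    [0,0,0],
    [0,0,0],
    [0,0,0],
    [0,0,0]
  ]
}}

```text
time_s: 47.6
tool_pos: [507.5, -267.9, 57.3]
tcp_rot: [0.0, 0.94, -0.342, 0.001]
contact_force: [-7.6, 3.3, 24.4]
grip_width: 15.1
```

Emit:
{"fn": "play_rows", "kwargs": {
  "hand": [255,135,135,135,135,135,135,135,110,110,110,110,110,110,110,110,110,110,110,110],
  "translation": [
    [0,0,0.003],
    [0,0,0.003],
    [0,0,0.003],
    [0,0,0.003],
    [0,0,0.015],
    [0,0,0.04],
    [0,0,0.075],
    [-0.01,0.03,0.11],
    [-0.025,0.065,0.14],
    [-0.04,0.1,0.17],
    [-0.055,0.135,0.2],
    [-0.0648,0.172,0.205],
    [-0.0648,0.172,0.205],
    [-0.0648,0.172,0.205],
    [-0.0648,0.172,0.205],
    [-0.0648,0.172,0.205],
    [-0.0648,0.172,0.205],
    [-0.0648,0.172,0.205],
    [-0.0648,0.172,0.205],
    [-0.0648,0.172,0.205]
  ],
  "rotation": [
    [0,0,0],
    [0,0,0],
    [0,0,0],
    [0,0,0],
    [0,0,0],
    [0,0,0],
    [0,0,0],
    [0,0,0.1],
    [0,0,0.2],
    [0,0,0.3],
    [0,0,0.4],
    [0,0,0.5],
    [0,0,0.6],
    [0,0,0.63],
    [0,0,0.63],
    [0,0,0.63],
    [0,0,0.63],
    [0,0,0.63],
    [0,0,0.63],
    [0,0,0.63]
  ]
}}

```text
time_s: 49.27
tool_pos: [441.0, -95.4, 257.2]
tcp_rot: [-0.0, 0.999, -0.035, -0.001]
contact_force: [-0.9, 0.1, -0.0]
grip_width: 50.1
```

Emit:
{"fn": "play_rows", "kwargs": {
  "hand": [110,110,110,110,110],
  "translation": [
    [0,0,0],
    [0,0,0],
    [0,0,0],
    [0,0,0],
    [0,0,0]
  ],
  "rotation": [
    [0,0,0],
    [0,0,0],
    [0,0,0],
    [0,0,0],
    [0,0,0]
  ]
}}

```text
time_s: 49.68
tool_pos: [441.2, -95.0, 257.7]
tcp_rot: [-0.0, 0.999, -0.034, 0.0]
contact_force: [-1.0, -0.4, -0.5]
grip_width: 50.0
```

```bash
python3 snap.py k1
```

```text
49.6833 [441.18 -95.03 257.72] phi -3.9008591530478967 zax [ 0.  0. -1.] [-0.96 -0.45 -0.48] 50.009286088641126
```

View pics/k1.png

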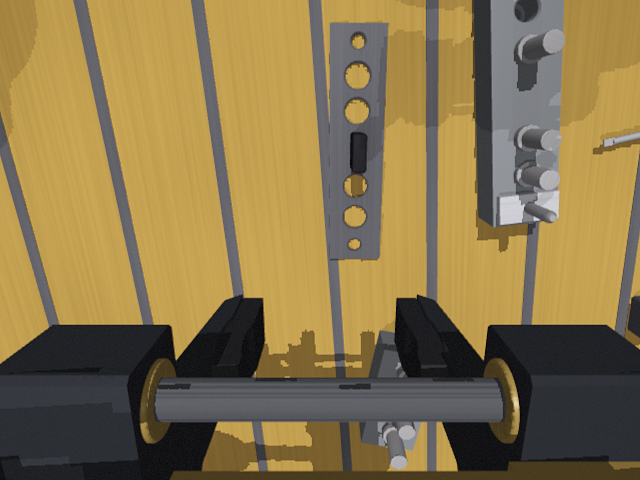

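Run:
```python
from h import *;import pickle
np.set_printoptions(precision=2,suppress=True)
o,c=pickle.load(open("pics/k1.pkl","rb"));im=cv2.imread("pics/k1.png")
S=[(359,41,7.5),(358,75,13),(357,111,13),(355,185,12),(355,216,12),(354.5,244,6.5)]
L=[(0,y) for y in(92,64,34,-34,-64,-92)]
Q=[circ(im,*s) for s in S];print(np.array(Q));W=[ray(c,q[:2],6) for q in Q]
cor=[ray(c,p,6) for p in[(332,22),(388,23),(380,260),(330,259)]]
print(*fit(L,W));print(*fit([(-25,106),(25,106),(25,-106),(-25,-106)],cor))
print("gripTop",ray(c,(359,150),45), "tool",robot.observe()["tool_pos"])
```

```text
[[358.21  41.55   6.88]
 [357.23  75.85  12.33]
 [356.4  111.34  12.04]
 [355.08 185.55  11.11]
 [354.73 216.03  10.84]
 [354.06 243.98   5.85]]
[467.92 -51.52] -0.07002275264604384 [[ 0.15 -0.7 ]
 [-0.1  -0.38]
 [-0.22 -0.33]
 [-0.07  0.35]
 [ 0.19  0.69]
 [ 0.04  0.37]]
[469.2  -52.43] -0.07157380701382093 [[ 1.03  1.25]
 [-1.06  0.78]
 [ 0.02 -1.46]
 [ 0.01 -0.57]]
gripTop [468.29 -49.4 ] tool [441.12 -95.02 257.69]
```

Emit:
{"fn": "play_rows", "kwargs": {
  "hand": [110,110,110,110,110,110,110,110,110,110,110,110],
  "translation": [
    [0.01,0.02,-0.03],
    [0.02,0.035,-0.06],
    [0.027,0.0432,-0.09],
    [0.027,0.0432,-0.12],
    [0.027,0.0432,-0.15],
    [0.027,0.0432,-0.17],
    [0.027,0.0432,-0.18],
    [0.027,0.0432,-0.18],
    [0.027,0.0432,-0.18],
    [0.027,0.0432,-0.18],
    [0.027,0.0432,-0.18],
    [0.027,0.0432,-0.18]
  ],
  "rotation": [
    [0,0,-0.002],
    [0,0,-0.002],
    [0,0,-0.002],
    [0,0,-0.002],
    [0,0,-0.002],
    [0,0,-0.002],
    [0,0,-0.002],
    [0,0,-0.002],
    [0,0,-0.002],
    [0,0,-0.002],
    [0,0,-0.002],
    [0,0,-0.002]
  ]
}}

```text
time_s: 50.73
tool_pos: [469.6, -52.1, 79.4]
tcp_rot: [0.0, 0.999, -0.035, 0.002]
contact_force: [-0.7, 0.3, 0.1]
grip_width: 49.9
```

Emit:
{"fn": "play_rows", "kwargs": {
  "hand": [110,110,110,110,110],
  "translation": [
    [0,0,0],
    [0,0,0],
    [0,0,0],
    [0,0,0],
    [0,0,0]
  ],
  "rotation": [
    [0,0,0],
    [0,0,0],
    [0,0,0],
    [0,0,0],
    [0,0,0]
  ]
}}

```text
time_s: 51.15
tool_pos: [468.1, -51.8, 77.7]
tcp_rot: [0.0, 0.999, -0.035, 0.0]
contact_force: [0.5, 0.8, -0.1]
grip_width: 50.3
```

```bash
python3 snap.py k2
python3 - <<'E'
from h import *;import pickle
np.set_printoptions(precision=2,suppress=True)
o,c=pickle.load(open("pics/k2.pkl","rb"));im=cv2.imread("pics/k2.png")
for y,r in((92,11.5),(64,21),(34,21)):
    s=proj(c,np.r_[at((468,-51.8),-.07,(0,y)),6]);q=circ(im,*s[0],r);print(y,s,q,ray(c,q[:2],6),at((468,-51.8),-.07,(0,y)))
E
```

```text
51.15 [468.11 -51.82  77.75] phi -4.013685821610736 zax [ 0. -0. -1.] [ 0.5   0.82 -0.09] 50.25203387491143
92 [[330.84  76.87]] [330.26  78.29  11.1 ] [474.11  39.35] [474.43  39.97]
64 [[330.79 136.25]] [330.51 135.59  20.95] [472.36  12.38] [472.48  12.04]
34 [[330.74 195.11]] [330.52 193.58  19.93] [470.32 -17.07] [470.38 -17.88]
```

View pics/k2.png

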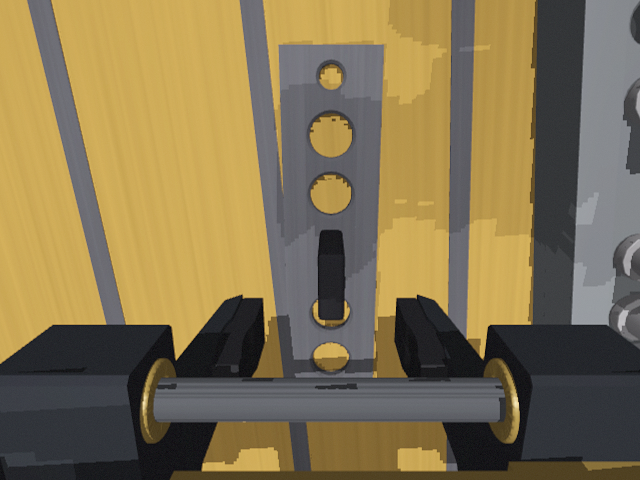

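Emit:
{"fn": "play_rows", "kwargs": {
  "hand": [110,110,110,110,110,110,110,110,255,255,255,255,255,255,255,255],
  "translation": [
    [0,0,-0.015],
    [0,0,-0.03],
    [0,0,-0.045],
    [0,0,-0.055],
    [0,0,-0.061],
    [0,0,-0.0643],
    [0,0,-0.0643],
    [0,0,-0.0643],
    [0,0,-0.0643],
    [0,0,-0.0643],
    [0,0,-0.0643],
    [0,0,-0.0643],
    [0,0,-0.0643],
    [0,0,-0.0643],
    [0,0,-0.0643],
    [0,0,-0.0643]
  ],
  "rotation": [
    [0,0,0],
    [0,0,0],
    [0,0,0],
    [0,0,0],
    [0,0,0],
    [0,0,0],
    [0,0,0],
    [0,0,0],
    [0,0,0],
    [0,0,0],
    [0,0,0],
    [0,0,0],
    [0,0,0],
    [0,0,0],
    [0,0,0],
    [0,0,0]
  ]
}}

```text
time_s: 52.53
tool_pos: [468.3, -51.8, 13.6]
tcp_rot: [0.0, 0.999, -0.035, 0.0]
contact_force: [-0.3, 0.1, 1.3]
grip_width: 11.6
```

Emit:
{"fn": "play_rows", "kwargs": {
  "hand": [255,255,255,255,255,255,255,255,255,255,255,255],
  "translation": [
    [0,0,0.005],
    [0,0,0.015],
    [0,0,0.03],
    [0,0,0.05],
    [0,0,0.07],
    [0,0,0.09],
    [0,0,0.11],
    [0,0,0.115],
    [0,0,0.115],
    [0,0,0.115],
    [0,0,0.115],
    [0,0,0.115]
  ],
  "rotation": [
    [0,0,0],
    [0,0,0],
    [0,0,0],
    [0,0,0],
    [0,0,0],
    [0,0,0],
    [0,0,0],
    [0,0,0],
    [0,0,0],
    [0,0,0],
    [0,0,0],
    [0,0,0]
  ]
}}

```text
time_s: 53.53
tool_pos: [466.8, -51.6, 126.8]
tcp_rot: [-0.0, 0.999, -0.035, -0.002]
contact_force: [0.2, -0.1, -2.6]
grip_width: 11.9
```

```bash
python3 snap.py k3
python3 - <<'E'
from h import *;import pickle
np.set_printoptions(precision=2,suppress=True)
o,c=pickle.load(open("pics/k3.pkl","rb"));im=cv2.imread("pics/k3.png")
m=rot(o["tcp_rot"]);T=o["tool_pos"]
for y,r in((92,10.5),(64,19),(34,19)):
    # plate top 26+6.. : underside 13.3 below TCP, top 7.3 below; keeper +y = tool -y
    P=T+m.apply([0,-y,7.3]);s=proj(c,P);q=circ(im,*s[0],r);w=np.r_[ray(c,q[:2],P[2]),P[2]];print(y,s,q,m.inv().apply(w-T))
E
```

```text
53.5333 [466.79 -51.59 126.76] phi -4.009165296408656 zax [-0.  0. -1.] [ 0.23 -0.12 -2.6 ] 11.935692123410849
92 [[331.84  58.78]] [334.7   54.73  11.28] [  0.97 -93.27   7.3 ]
64 [[331.72 143.44]] [338.65 146.39  20.01] [  2.49 -62.97   7.29]
34 [[331.6  224.72]] [335.41 225.14  20.58] [  1.44 -33.83   7.3 ]
```

Emit:
{"fn": "play_rows", "kwargs": {
  "hand": [255,255,255,255,255,255,255,255,255,255,255,255,255,255,255,255,255,255,255,255],
  "translation": [
    [0.015,0.004,0],
    [0.035,0.009,0],
    [0.055,0.014,0],
    [0.075,0.019,0],
    [0.095,0.025,0],
    [0.115,0.03,0],
    [0.13,0.034,0],
    [0.1387,0.0366,0],
    [0.1387,0.0366,0],
    [0.1387,0.0366,0],
    [0.1387,0.0366,0],
    [0.1387,0.0366,-0.01],
    [0.1387,0.0366,-0.018],
    [0.1387,0.0366,-0.018],
    [0.1387,0.0366,-0.018],
    [0.1387,0.0366,-0.018],
    [0.1387,0.0366,-0.018],
    [0.1387,0.0366,-0.018],
    [0.1387,0.0366,-0.018],
    [0.1387,0.0366,-0.018]
  ],
  "rotation": [
    [0,0,0.02],
    [0,0,0.04],
    [0,0,0.06],
    [0,0,0.08],
    [0,0,0.1],
    [0,0,0.123],
    [0,0,0.123],
    [0,0,0.123],
    [0,0,0.123],
    [0,0,0.123],
    [0,0,0.123],
    [0,0,0.123],
    [0,0,0.123],
    [0,0,0.123],
    [0,0,0.123],
    [0,0,0.123],
    [0,0,0.123],
    [0,0,0.123],
    [0,0,0.123],
    [0,0,0.123]
  ]
}}

```text
time_s: 55.25
tool_pos: [607.1, -15.2, 110.8]
tcp_rot: [0.0, 1.0, 0.026, 0.0]
contact_force: [-0.3, 0.3, -2.7]
grip_width: 11.6
```

```bash
python3 snap.py k4
python3 - <<'E'
from h import *;import pickle
o,c=pickle.load(open("pics/k4.pkl","rb"))
print(proj(c,[np.r_[at((606.7,-15.2),.053,(0,y)),z] for y,z in((92,88),(92,48),(64,80),(34,80))]).round(1))
im=cv2.imread('pics/k4.png');cv2.imwrite('pics/c7.png',cv2.resize(im[0:300,220:460],None,fx=2,fy=2,interpolation=cv2.INTER_CUBIC))
E
```

```text
55.25 [607.11 -15.24 110.77] phi 3.0367527378907164 zax [ 0. -0. -1.] [-0.28  0.34 -2.68] 11.635577150015612
[[330.9  64.6]
 [330.5  75.2]
 [330.7 140.4]
 [330.7 211.8]]
```

View pics/c7.png

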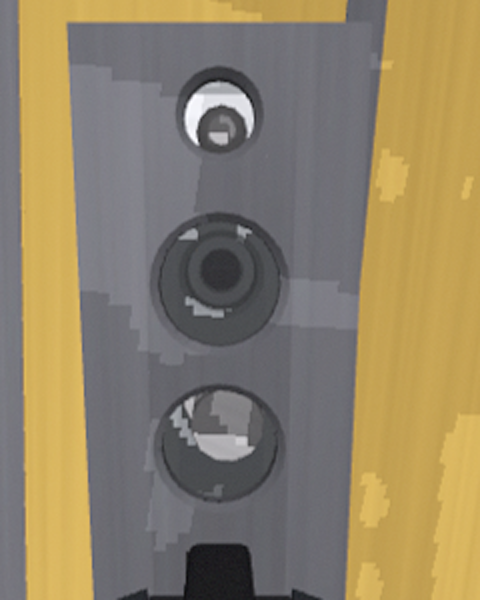

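Run:
```python
from h import *;import pickle
np.set_printoptions(precision=2,suppress=True)
o,c=pickle.load(open("pics/k4.pkl","rb"));m=rot(o["tcp_rot"]);T=o["tool_pos"]
f=lambda a,b,z:(m.inv().apply(np.r_[ray(c,(220+(a+.5)/2-.5,(b+.5)/2-.5),z),z]-T))
zt=T[2]-7.3
print("hole92",f(219.5,110,zt),"hole64",f(220,279,zt),"hole34",f(220,442,zt))
print("post tip",f(221,128,88), "exp",m.inv().apply(np.r_[at((606.7,-15.2),.053,(0,92)),88]-T))
print("bore64",f(221,268,40),"exp",m.inv().apply(np.r_[at((606.7,-15.2),.053,(0,64)),40]-T))
print(robot.observe()["tool_pos"])
```

```text
hole92 [ -0.94 -93.4    7.29] hole64 [ -0.85 -65.6    7.29] hole34 [ -0.84 -35.69   7.3 ]
post tip [ -0.66 -92.37  22.76] exp [ -0.42 -92.06  22.76]
bore64 [ -0.55 -65.4   70.76] exp [ -0.45 -64.07  70.76]
[607.05 -15.2  110.68]
```

Emit:
{"fn": "play_rows", "kwargs": {
  "hand": [255,255,255,255,255,255,255,255,255,255,255,255,255,255],
  "translation": [
    [0.0005,-0.001,0],
    [0.0005,-0.001,0],
    [0.0005,-0.001,0],
    [0.0005,-0.001,-0.002],
    [0.0005,-0.001,-0.005],
    [0.0005,-0.001,-0.008],
    [0.0005,-0.001,-0.011],
    [0.0005,-0.001,-0.013],
    [0.0005,-0.001,-0.015],
    [0.0005,-0.001,-0.017],
    [0.0005,-0.001,-0.017],
    [0.0005,-0.001,-0.017],
    [0.0005,-0.001,-0.017],
    [0.0005,-0.001,-0.017]
  ],
  "rotation": [
    [0,0,0],
    [0,0,0],
    [0,0,0],
    [0,0,0],
    [0,0,0],
    [0,0,0],
    [0,0,0],
    [0,0,0],
    [0,0,0],
    [0,0,0],
    [0,0,0],
    [0,0,0],
    [0,0,0],
    [0,0,0]
  ]
}}

```text
time_s: 56.47
tool_pos: [607.5, -16.2, 93.6]
tcp_rot: [0.0, 1.0, 0.026, 0.0]
contact_force: [0.1, 0.2, -2.5]
grip_width: 11.8
```

Emit:
{"fn": "play_rows", "kwargs": {
  "hand": [255,255,255,255,255,255,255,255,255,255,255,255,255,255,255,255,255,255],
  "translation": [
    [0,0,-0.002],
    [0,0,-0.005],
    [0,0,-0.008],
    [0,0,-0.011],
    [0,0,-0.014],
    [0,0,-0.017],
    [0,0,-0.02],
    [0,0,-0.023],
    [0,0,-0.026],
    [0,0,-0.028],
    [0,0,-0.03],
    [0,0,-0.032],
    [0,0,-0.033],
    [0,0,-0.034],
    [0,0,-0.034],
    [0,0,-0.034],
    [0,0,-0.034],
    [0,0,-0.034]
  ],
  "rotation": [
    [0,0,0],
    [0,0,0],
    [0,0,0],
    [0,0,0],
    [0,0,0],
    [0,0,0],
    [0,0,0],
    [0,0,0],
    [0,0,0],
    [0,0,0],
    [0,0,0],
    [0,0,0],
    [0,0,0],
    [0,0,0],
    [0,0,0],
    [0,0,0],
    [0,0,0],
    [0,0,0]
  ]
}}

```text
time_s: 57.97
tool_pos: [607.4, -16.2, 61.6]
tcp_rot: [0.0, 1.0, 0.027, -0.0]
contact_force: [-6.3, -0.2, 9.4]
grip_width: 11.7
```

Emit:
{"fn": "play_rows", "kwargs": {
  "hand": [255,150,120,110,110,110,110,110,110,110,110,110,110,110,110,110,110],
  "translation": [
    [0,0,0.001],
    [0,0,0.001],
    [0,0,0.001],
    [0,0,0.001],
    [0,0,0.001],
    [0,0,0.001],
    [0,0,0.01],
    [0,0,0.025],
    [0,0,0.05],
    [0,0,0.08],
    [0,0,0.11],
    [0,0,0.14],
    [-0.03,-0.02,0.17],
    [-0.06,-0.05,0.19],
    [-0.09,-0.08,0.19],
    [-0.1,-0.1,0.19],
    [-0.1,-0.1,0.19]
  ],
  "rotation": [
    [0,0,0],
    [0,0,0],
    [0,0,0],
    [0,0,0],
    [0,0,0],
    [0,0,0],
    [0,0,0],
    [0,0,0],
    [0,0,0],
    [0,0,0],
    [0,0,0],
    [0,0,0],
    [0,0,0],
    [0,0,0],
    [0,0,0],
    [0,0,0],
    [0,0,0]
  ]
}}

```text
time_s: 59.38
tool_pos: [504.9, -119.8, 251.3]
tcp_rot: [0.002, 1.0, 0.025, 0.001]
contact_force: [0.3, -0.3, -0.2]
grip_width: 49.8
```

Run:
```python
from h import *
s=robot.snapshot("scene");w=robot.snapshot("wrist")
a=cv2.resize(s[140:380,100:520],(700,400),interpolation=cv2.INTER_CUBIC)
b=cv2.resize(w[0:320,150:640],(306,200))
C=np.zeros((600,700,3),np.uint8);C[:400]=a;C[400:,:306]=b;C[400:,306:612]=cv2.resize(robot.snapshot("top")[200:320,150:334],(306,200))
cv2.imwrite("pics/fin.png",C);print(robot.observe()["time_s"])
```

```text
59.5333
```

View pics/fin.png

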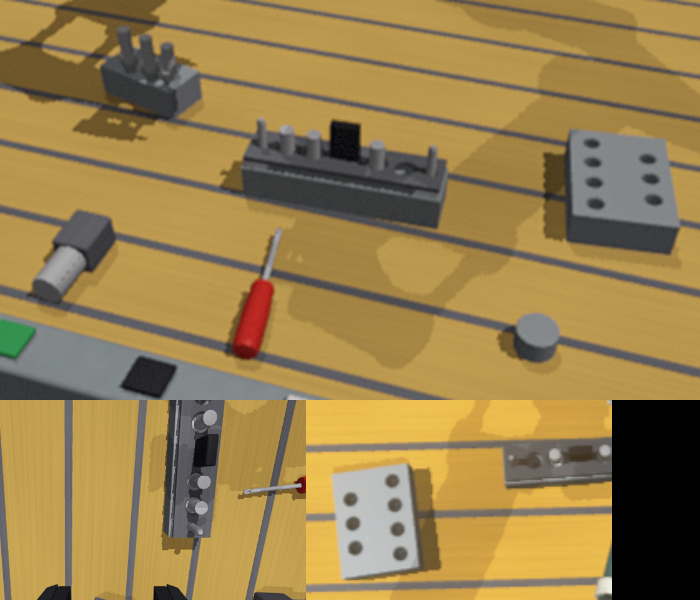

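The final picture shows the feed block empty, three pins standing proud in the return block, and the keeper flat on the magazine around three pins. The puck, screwdriver and motor are where they started.

```bash
python3 -c "
from station import robot
print(robot.sign_off())"
```

```text
the job is handed in; nothing more can be done
None
```

The job is done and handed in at about 60 s of robot time, well under the 210 s limit. There were six pins in the feed block: three chamfered ones are now in the magazine and three square ones in the return block.

- **Telling the feet apart:** each pin was felt in a stepped bore. The three chamfered pins went down until the collar rested on the block (tool height 52.5 mm). The three square ones stopped 5 mm higher (57.3–57.4 mm). The wrist camera's view of each foot agreed every time.
- **Magazine order:** the bores at y = -64, -34 and +34 mm are filled; +64 mm is empty.
- **Keeper plate:** it had been knocked about 3–4 cm aside during the run, so I measured it again before picking it up. It passed over both posts with no measurable resistance. It stopped with the tool exactly 48.0 mm above where I gripped it on the table, which is the seated height, pressing with 9.4 N.
- **Forces:** the highest reading at the end of any move was about 25 N, and no limit was tripped.
- **Last check:** the final pictures show the plate flat on the rails, the feed block empty, and the puck, screwdriver and motor undisturbed.

The camera estimates of the bore positions differed by about 1 mm between views, so I averaged them or went by the closest view. No check failed.

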